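# Hook out the grounds drawer under a display coffee machine

### The arm

A 7-joint arm with a two-finger parallel gripper is mounted at the origin on the work surface. World frame = base frame: x ahead of the robot, y to its left, z up, the work surface at z = 0. Lengths are in m, angles in degrees, forces in N, time in s.
With the tool pointing down it reaches from about 0.35 to 0.9 m from the base axis. Payload 8.1 kg.
Tool frame: the origin (TCP) lies at the very end of the fingers, on their centre line; the grasp point (between the pads) lies 19 mm behind it; y points along the fingers, x is the direction in which the jaws open and shut, and the axes are right-handed (so a half turn about y gives the same grasp; the last joint's range is limited). The gripper opens to 92 mm and grips with 3 to 60 N. Pads are 19 mm wide; open, the fingers measure 130 mm over their backs; the gripper's body (75 mm by 190 mm) begins 47 mm behind the grasp point.
Start: joints at [70.382, 24.895, 1.432, 90.138, -0.665, 64.973, -4.303], TCP at [0.148, -0.607, 0.205] pointing down, gripper open.
Joint ranges: [-149.89, 149.89], [-25.12, 119.58], [-72.63, 75.52], [4.76, 147.25], [-75.54, 255.54], [6.69, 114.76], [-157.13, 157.13]. Speed limits (degrees/s): [127.2, 127.2, 172.46, 172.46, 180, 180, 180].

### API

Orientations are given as a 3x3 rotation matrix whose columns are the frame's x, y, z axes.
In Python, from station import r, camera, camera_model gives the robot as it stands. The module is installed in compiled form; this text tells all that it offers.
- The arm moves only by the tool drive_tool, never from a script. Its argument "commands" is a list of rows, each an object of numbers: "x", "y", "z": the shift along the tool's x, y, z in mm; "ax", "ay", "az": the turn, a rotation vector about the tool's x, y, z in degrees. In form: [{"x": .., "y": .., "z": .., "ax": .., "ay": .., "az": ..}, ...]. A call has exactly 10 rows; each row shifts and turns the commanded pose from where the row before left it, along the tool's axes as they then stand; what a row does not reach is not made up. A row lasts 1/10 s, in which the tool goes at most 50 mm and 8.59 degrees, less where a joint would pass 70% of its speed; a pose out of reach is approached as far as the arm can. A call is refused whole if a number of a shift passes 50 or a number of a turn 8.59, either way. A call with a gripper value outside its range is refused whole. "jaw" is the gripper's target within -1 to 1 (fully open at 1, half-way at 0, shut at -1), set as the call begins (left out, the last holds). The fingers move at their own pace and stop on an object; "squeeze" is the grip in N (left out, the last holds). Time passes only in rows, so rows that do not move let the fingers close, or fill a call up. It gives the time, the measured TCP pose, the force and the opening at its end, in the units of the state.
- r.get_state(): the state, without advancing time (a new reading comes with each control period).
- camera(name): name is "scene" or "top" or "wrist"; returns the picture (400x640x3 uint8, red, green, blue); there is no depth.
- camera_model(name): a dict with "fx", "fy", "cx", "cy" (pixels), "T" (4x4, takes a point from camera to world coordinates). Camera axes: x right, y up, looking along -z (the intrinsics and any distortion apply to the point x, -y, -z); pixel columns grow to the right and rows downward; lengths in m; the calibration is good to about 2 mm. The wrist camera is an equidistant fisheye: a pixel r from the principal point sees the ray r / f radians off the axis. A picture is of the moment at which its call begins: read the wrist's pose just before it. camera_model takes no time and is no camera call; for the wrist camera it gives the pose at the moment of the call.
- r.close_job(): hands the job in, once; it reports no verdict.
The state is a dict: "clock": time; "qpos": joint angles; "qd": joint speeds; "tau": joint torques, N m; "tool_pos": TCP position; "ee_rot": TCP orientation; "ft_force": force on the tool from outside, world axes, zero at the start; "torque": the same for the moment, N m; "grip_width": opening from 0.0 (shut) to 1.0 (fully open).
Only numpy, scipy, OpenCV 4.12 (cv2) and the standard library are available. Lean on these libraries where they do the work, as an engineer would, in place of code of your own. Each camera call takes 0.05 s, during which the arm holds its last target. There are 200 camera calls.

### The job

Take the orange-handled hook, reach it under the machine's tray, feel for the red pull eye hidden there, catch it and gently draw the grounds drawer out as far as it goes. Then unhook and lay the hook down on the counter, clear of the drawer, which stays out. Do not force anything, do not touch the drawer with the gripper or arm, and leave the cup, card and tamper where they are.

Things in the scene. Friction and masses are not known exactly. Their poses are not given: they have to be found in the camera images.
- station: Fixed coffee machine on a grey plinth, sizes in mm: 260 wide, 440 deep, 380 high. Origin: on the counter (z 0) below the middle of the front edge of its black drip tray. x points level into the machine (front to back), y along the tray's front edge, z up.
- tray_edge (a point): Middle of the lower front edge of the drip tray, the ledge; axes as the station. The tray's underside is at height 92 mm, its top at 130; it overhangs the plinth by 100. The space below it is open in front and closed at both ends by 12 mm cheeks, inner faces 118 mm either side of the middle.
- drawer: Grounds drawer in the plinth. Origin: middle of its flat front face's width, 62 mm above the counter; axes as the station's. Front plate 220 mm wide, heights 12 to 86. Slides towards station -x: shut, its origin is at station x = 85 mm, fully out against a hard stop at -5. Starts 0 to 10 open. Drags with about 5 N and stays where left. Drawer and eye bear at most 20 N from the hook.
- eye_line (a point): Point on the drawer, 16.5 mm in front of the middle of its front face, 62 mm above the counter; axes as the station's. The red pull eye is clipped to the drawer with its hole's centre somewhere from y -50 to +50 mm of this point, at the same x and z: where along y is not measured and it is hidden from above by the tray. It does not shift under permitted forces.
- hook_grip (a point): Middle of the loose hook's orange handle (tool about 140 g), half-way up. Handle: block 80 mm long (x), 22 wide (y), 30 high (z), lying on the counter with its underside 15 below. x points to the hook end: a steel rod 8 mm thick runs straight from the handle at this height to 150 mm from here, where a round tip 7 mm thick turns straight up (+z).
- hook_tip (a point): Upper end of the hook's upturned tip, 150 mm in x and 28.5 in z from hook_grip, same axes. The eye it must enter is a flat level loop of 6 mm round red bar, at heights 59 to 65 mm: outside 30 wide (y), reaching 33 out from the drawer's face; its vertical through-hole is 18 wide (y) and 21 deep (x), open from below and above.
- cup: White mug, 66 mm across, 62 high, standing on the drip tray; origin under its middle. Leave alone.
- card: Folded blank table card, 78 x 90 mm, 150 high, on the counter; origin under its middle. Leave alone.
- tamper: Steel tamper, 54 mm across, 84 high, on the counter; origin under its middle. Leave alone.
There are look-alikes about, which are no part of the job. Several things look just like the part that bears hook_grip: the one meant starts nearest to the robot's base.

How it is judged (in metres and radians):
On the way, in this order (a step that is already met when the one before it is completed fails the run):
1. the hook is drawing the drawer out (30 mm or more open) (x of drawer in the frame of station below 0.055 m and contact force between hook and drawer above 0.5 N), for 0.1 s.
2. the drawer is out to its stop (within 8 mm) (x of drawer in the frame of station below 0.003 m), for 0.2 s.
At the end, for the whole second after the job is handed in: The drawer is out to within 8 mm of its stop and the hook lies at rest flat on the counter (middle of the handle below 22 mm), touching neither drawer nor machine (x of drawer in the frame of station below 0.003 m and height (world z) of hook_grip below 0.022 m and linear speed of hook below 0.02 m/s and contact force between hook and drawer below 0.1 N and contact force between hook and station below 0.1 N).
It fails at once if the hook presses on the drawer, its eye or the machine with more than 20 N (contact force between hook and drawer above 20 N or contact force between hook and station above 20 N).
It fails at once if the gripper or arm touches the drawer (contact force between any of the fingers, the arm and drawer above 1 N).
It fails at once if the hook is dropped (contact force between the fingers and hook below 0.1 N and linear speed of hook above 0.5 m/s).
It fails at once if the cup, card or tamper is moved more than 20 mm (distance of any of cup, card, tamper from where it was at the start of the episode above 0.02 m).
It also fails if it takes over 70 s, if anything falls off the work surface, if the arm or the gripper's body presses on something with over 40 N, if the wrist force passes 120 N, or if a joint passes its speed limit or range.

## Working session

There is one attempt and no reset: what is moved stays moved. The work goes in short steps, Python scripts to look and compute and a tool call to move; the robot and the scene stay as the last step left them, time stands still between calls to the robot, and variables do not carry over. Pictures are saved under pics/ and viewed, about 8 in all and at most 12, crops included, and the job is handed in when it is done.

Besides the shell and the picture viewer there is one more tool, called as name(argument=value, ...) on one line, values as JSON. drive_tool: Moves the arm, as the interface text tells. Its arguments: {"type":"object","properties":{"commands":{"type":"array","items":{"type":"object","properties":{"x":{"type":"number"},"y":{"type":"number"},"z":{"type":"number"},"ax":{"type":"number"},"ay":{"type":"number"},"az":{"type":"number"}}}},"jaw":{"type":"number"},"squeeze":{"type":"number"}},"required":["commands"]}

```bash
mkdir -p pics; python3 - <<'E'
from station import r,camera,camera_model
import cv2,numpy as np
np.set_printoptions(precision=4,suppress=True)
s=r.get_state(); print(s)
for n in("scene","top"):
    cv2.imwrite(f"pics/{n}0.png",camera(n)[:,:,::-1]); m=camera_model(n); print(n,m)
E
```

```text
{'clock': 0.0, 'qpos': array([70.3807, 24.9354,  1.4308, 90.1897, -0.664 , 64.9744, -4.301 ]), 'qd': array([-0.0568,  0.0991,  0.0745,  0.0223, -0.0173, -0.045 ,  0.0905]), 'tau': array([  0.0003, -66.7853,   0.9847, -31.446 ,  -0.0608,   0.0429,
         0.0001]), 'tool_pos': array([ 0.1483, -0.6066,  0.2042]), 'ee_rot': array([[ 0.2375, -0.0005,  0.9714],
       [-0.9714,  0.0015,  0.2375],
       [-0.0016, -1.    , -0.0002]]), 'ft_force': array([ 0.3558, -0.8218, -0.6224]), 'torque': array([ 0.0282,  0.0035, -0.0065]), 'grip_width': 1.0008980171224107}
scene {'fx': 509.4801645834461, 'fy': 509.4801645834461, 'cx': 312.884902054789, 'cy': 201.44806711833405, 'T': array([[ 0.5307, -0.5562,  0.6395,  1.6677],
       [ 0.8475,  0.3386, -0.4089, -0.4795],
       [ 0.0109,  0.7589,  0.6511,  1.131 ],
       [ 0.    ,  0.    ,  0.    ,  1.    ]])}
top {'fx': 465.7862335562649, 'fy': 465.7862335562649, 'cx': 322.2187017259035, 'cy': 197.08351734577718, 'T': array([[-0.0042,  0.9868, -0.1619,  0.4676],
       [-1.    , -0.0052, -0.0056,  0.1582],
       [-0.0064,  0.1619,  0.9868,  1.2922],
       [ 0.    ,  0.    ,  0.    ,  1.    ]])}
```

View pics/scene0.png

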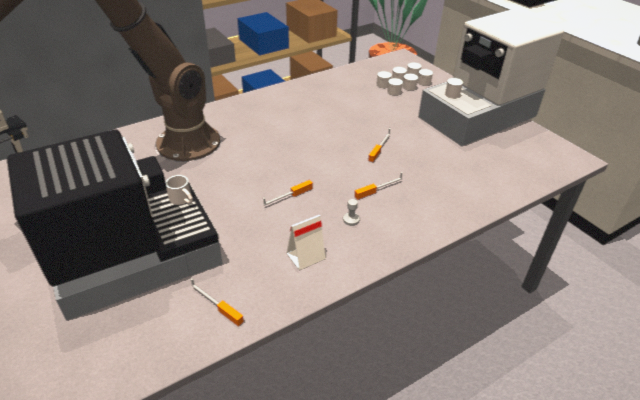

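View pics/top0.png

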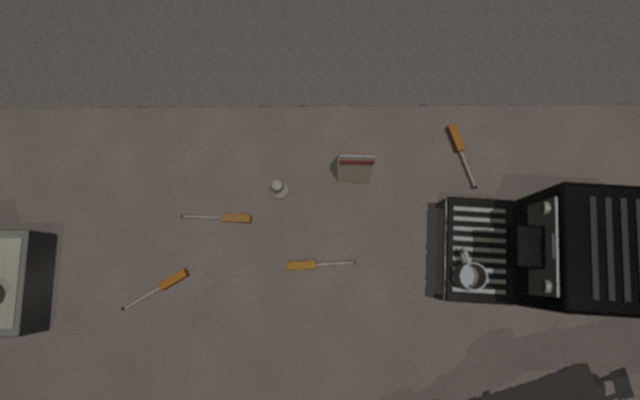

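The top view shows four orange hooks, with handles at about (301,266), (236,218), (173,280) and (456,137). It also shows the black machine with its tray front edge near column 445, and a grey look-alike machine at the left. Next I compute positions and distances from the base.

```bash
cat > h.py <<'E'
import numpy as np,cv2
from station import r,camera,camera_model
np.set_printoptions(precision=4,suppress=True)
def ray(n,u,v,m=None):
    m=m or camera_model(n); d=np.array([(u-m['cx'])/m['fx'],-(v-m['cy'])/m['fy'],-1.]); return m['T'][:3,3],m['T'][:3,:3]@d
def onz(n,u,v,z):
    o,d=ray(n,u,v); return o+d*(z-o[2])/d[2]
def proj(n,p):
    m=camera_model(n); q=m['T'][:3,:3].T@(np.asarray(p,float)-m['T'][:3,3]); return np.array([m['cx']+m['fx']*q[0]/-q[2],m['cy']+m['fy']*q[1]/q[2]])
E
python3 - <<'E'
from h import *
for n in('scene','top'):
    im=cv2.imread(f'pics/{n}0.png'); hsv=cv2.cvtColor(im,cv2.COLOR_BGR2HSV)
    mk=cv2.inRange(hsv,(5,180,90),(22,255,255)); k,l,st,c=cv2.connectedComponentsWithStats(mk)
    for i in range(1,k):
        if st[i,4]>40:
            p=onz(n,*c[i],.028); pts=np.argwhere(l==i)[:,::-1].astype(np.float32)
            w=np.array([onz(n,*q,.028)[:2] for q in pts],np.float32)
            print(n,c[i],st[i,4],p,'dist',np.hypot(*p[:2]),cv2.minAreaRect(w))
a=cv2.imread('pics/top0.png')[235:295,270:390]; b=cv2.imread('pics/top0.png')[180:320,400:620]
A=cv2.resize(a,(720,360),interpolation=cv2.INTER_CUBIC)
cv2.imwrite('pics/hookcrop.png',A)
cv2.imwrite('pics/mach.png',cv2.convertScaleAbs(cv2.resize(b,(792,504),interpolation=cv2.INTER_CUBIC),alpha=1.8))
print(proj('top',[0,0,0]),proj('scene',[0,0,0]))
E
```

```text
scene [374.4528 152.6321] 106 [0.4661 0.5597 0.028 ] dist 0.7283998202183884 ((0.4654894769191742, 0.5605230331420898), (0.02753199078142643, 0.10503373295068741), 31.003816604614258)
scene [301.6075 187.6022] 186 [0.5024 0.2188 0.028 ] dist 0.547982980517363 ((0.5025069713592529, 0.21815581619739532), (0.04457765445113182, 0.09091997146606445), 2.661044120788574)
scene [365.1081 190.9676] 185 [0.6305 0.3945 0.028 ] dist 0.7437841331415501 ((0.630273699760437, 0.3948167562484741), (0.09032884240150452, 0.041314948350191116), 87.64507293701172)
scene [230.0035 312.5882] 289 [ 0.8531 -0.2139  0.028 ] dist 0.8794866271836449 ((0.8522076606750488, -0.2142331749200821), (0.0903119444847107, 0.029671642929315567), 18.926803588867188)
[387.6816 457.39  ] [187.7249 142.3965]
```

View pics/hookcrop.png

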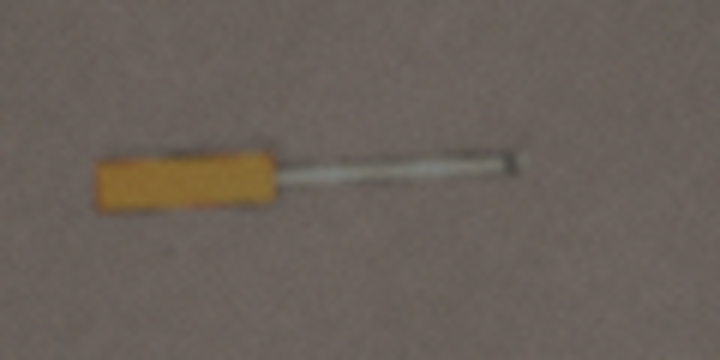

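View pics/mach.png

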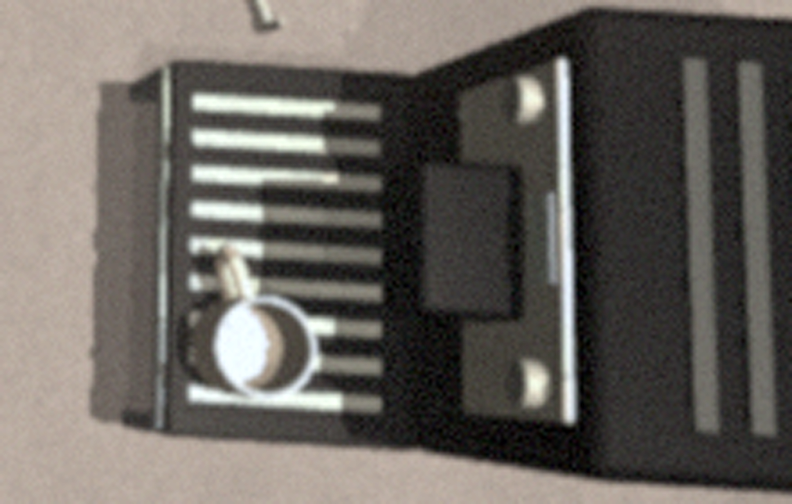

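The hook nearest the base is the one at (301,266), 0.548 m away. The others, at (374,153), (365,191) and (230,313) in the scene picture, are 0.73 to 0.88 m away. The crop confirms it: handle centre at crop (185,182), rod pointing right to a tip at crop (512,161). Next I fit the machine.

```bash
cat >> h.py <<'E'
def stT(x,y,yaw):
    c,s=np.cos(yaw),np.sin(yaw); return np.array([[c,-s,0,x],[s,c,0,y],[0,0,1,0],[0,0,0,1.]])
E
python3 - <<'E'
from h import *
a=onz('top',400+168/3.6,180+63/3.6,.130); b=onz('top',400+158/3.6,180+432/3.6,.130)
print('tray',a,b,np.linalg.norm(a-b))
mid=(a+b)/2; e=a-b; # a is larger world x; station y: z up, x into machine
xax=np.array([e[1],-e[0]]);xax/=np.hypot(*xax); 
print('mid',mid,'xaxis',xax,np.degrees(np.arctan2(xax[1],xax[0])))
T=stT(mid[0],mid[1],np.arctan2(xax[1],xax[0]))
f=lambda p:(T@np.array([*p,1]))[:3]
segs=[]
for z in(.130,.092):
    segs+=[((0,-.13,z),(0,.13,z)),((0,.13,z),(.1,.13,z)),((0,-.13,z),(.1,-.13,z))]
for y in(-.13,.13): segs+=[((0,y,0),(0,y,.13)),((0,y,0),(.44,y,0))]
segs+=[((0,-.13,0),(0,.13,0))]
out=[]
for n,(u0,v0,w,hh),k in(('top',(410,170,120,150),5),('scene',(10,120,230,200),3.4)):
    im=cv2.imread(f'pics/{n}0.png')[v0:v0+hh,u0:u0+w]; im=cv2.convertScaleAbs(cv2.resize(im,None,fx=k,fy=k,interpolation=cv2.INTER_CUBIC),alpha=1.6)
    for p,q in segs:
        P=(proj(n,f(p))-[u0,v0]+.5)*k;Q=(proj(n,f(q))-[u0,v0]+.5)*k
        cv2.line(im,tuple(int(t) for t in P),tuple(int(t) for t in Q),(0,255,0),1)
    cv2.imwrite(f'pics/ov_{n}.png',im); out.append(im)
H=590
out=[cv2.resize(o,(398,int(o.shape[0]*398/o.shape[1]))) for o in out]
h=max(o.shape[0] for o in out); c=np.zeros((h,796,3),np.uint8)
for i,o in enumerate(out): c[:o.shape[0],398*i:398*i+398]=o
cv2.imwrite('pics/ov.png',c); print(c.shape)
# hook
for n,u,v,z in(('hc',185,182,.028),('h0',97,184,.028),('h1',275,180,.028),('tip',512,161,.0435)):
    print(n,onz('top',270+u/6,235+v/6,z))
E
```

```text
tray [ 0.6556 -0.1493  0.13  ] [ 0.4027 -0.1305  0.13  ] 0.2536063576421898
mid [ 0.5291 -0.1399  0.13  ] xaxis [-0.0739 -0.9973] -94.2402572214007
(497, 796, 3)
hc [0.4895 0.2237 0.028 ]
h0 [0.4888 0.2631 0.028 ]
h1 [0.4903 0.1834 0.028 ]
tip [0.4978 0.0781 0.0435]
```

View pics/ov.png

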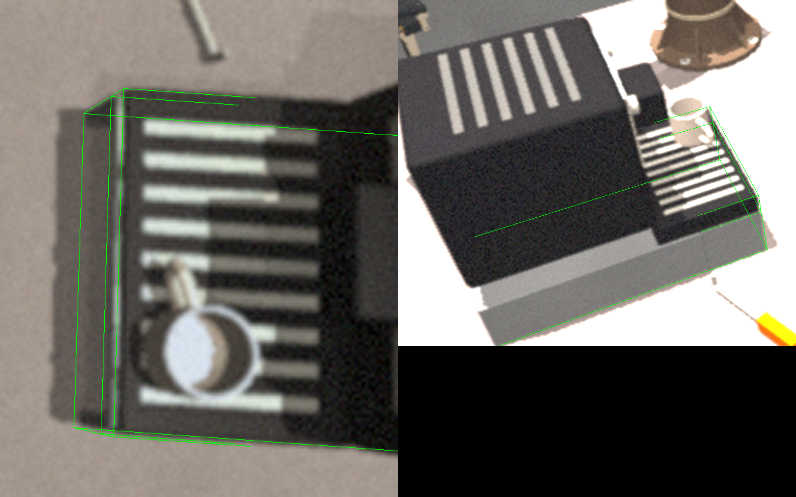

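The overlay fits: tray middle at about (0.529,-0.140), station x axis at yaw -94.2°. The hook handle is at about (0.4895,0.2237), pointing yaw -87°. I will plan the approach high over the machine and keep the jaws straddling the handle.

```bash
cat >> h.py <<'E'
from scipy.spatial.transform import Rotation as R
def plan(wps,n):
    """wps: list of (x,y,z,yaw of tool x, deg), tool down; n rows per leg; from the present pose"""
    s=r.get_state(); p=s['tool_pos']; yaw=np.degrees(np.arctan2(s['ee_rot'][1,0],s['ee_rot'][0,0]))
    for w,k in zip(wps,n):
        d=(np.array(w[:3])-p)/k; dy=((w[3]-yaw+180)%360-180)/k; out=[]
        for i in range(k):
            a=np.radians(yaw+dy*i); X=np.array([np.cos(a),np.sin(a),0]); Y=np.array([0,0,-1.]); Z=np.cross(X,Y)
            out.append((round(d@X*1e3,1),round(d@Y*1e3,1),round(d@Z*1e3,1),round(-dy,2)))
        print(len(out),'rows x,y,z,ay:',*out); p=np.array(w[:3]); yaw=w[3]
E
python3 - <<'E'
from h import *
plan([(.148,-.607,.50,-76.2),(.4885,.2437,.50,3)],[7,23])
E
```

```text
7 rows x,y,z,ay: (np.float64(0.0), np.float64(-42.2), np.float64(-0.1), np.float64(-0.01)) (np.float64(0.0), np.float64(-42.2), np.float64(-0.1), np.float64(-0.01)) (np.float64(0.0), np.float64(-42.2), np.float64(-0.1), np.float64(-0.01)) (np.float64(0.0), np.float64(-42.2), np.float64(-0.1), np.float64(-0.01)) (np.float64(0.0), np.float64(-42.2), np.float64(-0.1), np.float64(-0.01)) (np.float64(0.0), np.float64(-42.2), np.float64(-0.1), np.float64(-0.01)) (np.float64(0.0), np.float64(-42.2), np.float64(-0.1), np.float64(-0.01))
23 rows x,y,z,ay: (np.float64(-32.4), np.float64(0.0), np.float64(23.2), -3.44) (np.float64(-30.9), np.float64(0.0), np.float64(25.1), -3.44) (np.float64(-29.4), np.float64(0.0), np.float64(26.9), -3.44) (np.float64(-27.7), np.float64(0.0), np.float64(28.6), -3.44) (np.float64(-25.9), np.float64(0.0), np.float64(30.2), -3.44) (np.float64(-24.1), np.float64(0.0), np.float64(31.7), -3.44) (np.float64(-22.1), np.float64(0.0), np.float64(33.1), -3.44) (np.float64(-20.1), np.float64(0.0), np.float64(34.4), -3.44) (np.float64(-18.0), np.float64(0.0), np.float64(35.
[... 163 characters left out ...]
64(0.0), np.float64(38.2), -3.44) (np.float64(-9.0), np.float64(0.0), np.float64(38.8), -3.44) (np.float64(-6.7), np.float64(0.0), np.float64(39.3), -3.44) (np.float64(-4.3), np.float64(0.0), np.float64(39.6), -3.44) (np.float64(-1.9), np.float64(0.0), np.float64(39.8), -3.44) (np.float64(0.5), np.float64(0.0), np.float64(39.8), -3.44) (np.float64(2.9), np.float64(0.0), np.float64(39.7), -3.44) (np.float64(5.3), np.float64(0.0), np.float64(39.5), -3.44) (np.float64(7.6), np.float64(0.0), np.float64(39.1), -3.44) (np.float64(10.0), np.float64(0.0), np.float64(38.6), -3.44) (np.float64(12.3), np.float64(0.0), np.float64(37.9), -3.44) (np.float64(14.5), np.float64(0.0), np.float64(37.1), -3.44)
```

drive_tool(commands=[{"y":-42},{"y":-42},{"y":-42},{"y":-42},{"y":-42},{"y":-42},{"y":-42},{"x":-32,"z":23,"ay":-3.4},{"x":-31,"z":25,"ay":-3.4},{"x":-29,"z":27,"ay":-3.4}], jaw=1)

```text
invalid input
```

drive_tool(commands=[{"x":0,"y":-42,"z":0,"ax":0,"ay":0,"az":0},{"x":0,"y":-42,"z":0,"ax":0,"ay":0,"az":0},{"x":0,"y":-42,"z":0,"ax":0,"ay":0,"az":0},{"x":0,"y":-42,"z":0,"ax":0,"ay":0,"az":0},{"x":0,"y":-42,"z":0,"ax":0,"ay":0,"az":0},{"x":0,"y":-42,"z":0,"ax":0,"ay":0,"az":0},{"x":0,"y":-42,"z":0,"ax":0,"ay":0,"az":0},{"x":-32,"y":0,"z":23,"ax":0,"ay":-3.4,"az":0},{"x":-31,"y":0,"z":25,"ax":0,"ay":-3.4,"az":0},{"x":-29,"y":0,"z":27,"ax":0,"ay":-3.4,"az":0}])

```text
clock: 1.1
tool_pos: [0.1934, -0.4958, 0.4985]
ee_rot: [[0.408, -0.0, 0.913], [-0.913, 0.0, 0.408], [-0.0, -1.0, -0.0]]
ft_force: [1.4, 0.3, -0.0]
grip_width: 1.0
```

drive_tool(commands=[{"x":-28,"y":0,"z":29,"ax":0,"ay":-3.4,"az":0},{"x":-26,"y":0,"z":30,"ax":0,"ay":-3.4,"az":0},{"x":-24,"y":0,"z":32,"ax":0,"ay":-3.4,"az":0},{"x":-22,"y":0,"z":33,"ax":0,"ay":-3.4,"az":0},{"x":-20,"y":0,"z":34,"ax":0,"ay":-3.4,"az":0},{"x":-18,"y":0,"z":36,"ax":0,"ay":-3.4,"az":0},{"x":-16,"y":0,"z":37,"ax":0,"ay":-3.4,"az":0},{"x":-14,"y":0,"z":37,"ax":0,"ay":-3.4,"az":0},{"x":-11,"y":0,"z":38,"ax":0,"ay":-3.5,"az":0},{"x":-9,"y":0,"z":39,"ax":0,"ay":-3.5,"az":0}])

```text
clock: 2.1
tool_pos: [0.3436, -0.126, 0.4988]
ee_rot: [[0.85, -0.0, 0.526], [-0.526, -0.0, 0.85], [-0.0, -1.0, -0.0]]
ft_force: [2.3, 0.6, 0.7]
grip_width: 1.001
```

drive_tool(commands=[{"x":-7,"y":0,"z":39,"ax":0,"ay":-3.5,"az":0},{"x":-4,"y":0,"z":40,"ax":0,"ay":-3.5,"az":0},{"x":-2,"y":0,"z":40,"ax":0,"ay":-3.5,"az":0},{"x":0,"y":0,"z":40,"ax":0,"ay":-3.5,"az":0},{"x":3,"y":0,"z":40,"ax":0,"ay":-3.5,"az":0},{"x":5,"y":0,"z":39,"ax":0,"ay":-3.5,"az":0},{"x":8,"y":20,"z":39,"ax":0,"ay":-3.5,"az":0},{"x":10,"y":30,"z":38,"ax":0,"ay":-3.5,"az":0},{"x":12,"y":40,"z":38,"ax":0,"ay":-3.5,"az":0},{"x":14,"y":45,"z":37,"ax":0,"ay":-3.5,"az":0}])

```text
clock: 3.1
tool_pos: [0.488, 0.2329, 0.3745]
ee_rot: [[0.998, 0.0, -0.058], [0.058, 0.0, 0.998], [0.0, -1.0, 0.0]]
ft_force: [2.1, -0.9, -0.1]
grip_width: 0.998
```

```bash
python3 - <<'E'
from h import *
s=r.get_state(); print(s['clock'],s['qpos'],s['tool_pos'],s['ee_rot'])
m=camera_model('wrist'); print(m)
plan([(.4885,.2437,.12,3)],[6])
cv2.imwrite('pics/w1.png',camera('wrist')[:,:,::-1])
E
```

```text
3.1 [  6.0409  18.571  -51.1139  82.2146  14.3883  85.9775 -41.2949] [0.488  0.2329 0.3745] [[ 0.9983  0.0003 -0.0575]
 [ 0.0575  0.0003  0.9983]
 [ 0.0003 -1.      0.0003]]
{'fx': 309.70691628693146, 'fy': 309.70691628693146, 'cx': 317.74851203357895, 'cy': 199.24175216104413, 'T': array([[ 0.9984, -0.0556, -0.0141,  0.4823],
       [ 0.0574,  0.9665,  0.2502,  0.3006],
       [-0.0002, -0.2506,  0.9681,  0.5552],
       [ 0.    ,  0.    ,  0.    ,  1.    ]])}
6 rows x,y,z,ay: (np.float64(0.2), np.float64(42.4), np.float64(1.8), np.float64(0.05)) (np.float64(0.2), np.float64(42.4), np.float64(1.8), np.float64(0.05)) (np.float64(0.2), np.float64(42.4), np.float64(1.8), np.float64(0.05)) (np.float64(0.2), np.float64(42.4), np.float64(1.8), np.float64(0.05)) (np.float64(0.2), np.float64(42.4), np.float64(1.8), np.float64(0.05)) (np.float64(0.2), np.float64(42.4), np.float64(1.8), np.float64(0.05))
```

View pics/w1.png

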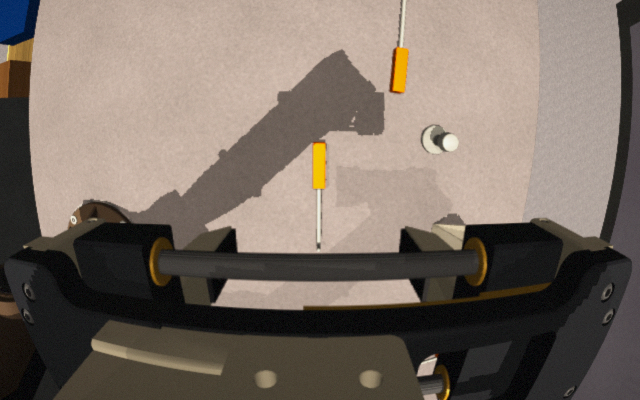

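The wrist picture shows the hook handle at about (319,165), between the fingers, with its rod running down to (319,248). The gripper's wide side lies along tool x. I measure the hook with the fisheye model.

```bash
cat >> h.py <<'E'
def wz(u,v,z,m):
    d=np.array([u-m['cx'],v-m['cy']]); rr=np.hypot(*d); t=rr/m['fx']; d=d/max(rr,1e-9)*np.sin(t)
    D=m['T'][:3,:3]@np.array([d[0],-d[1],-np.cos(t)]); o=m['T'][:3,3]; return o+D*(z-o[2])/D[2]
E
python3 - <<'E'
from h import *
m=camera_model('wrist'); im=cv2.imread('pics/w1.png'); mk=cv2.inRange(cv2.cvtColor(im,cv2.COLOR_BGR2HSV),(5,180,90),(22,255,255))
k,l,st,c=cv2.connectedComponentsWithStats(mk)
for i in range(1,k):
    if st[i,4]>200:
        w=np.array([wz(q[1],q[0],.029,m)[:2] for q in np.argwhere(l==i)],np.float32); print(c[i],cv2.minAreaRect(w),w.mean(0))
print(wz(318.5,248,.03,m))
E
```

```text
[398.9212  70.0675] ((0.6078659892082214, 0.4032250642776489), (0.08008227497339249, 0.025231439620256424), 87.60252380371094) [0.608  0.4025]
[ 4.3202 78.4298] ((-0.35183772444725037, 0.4343723952770233), (0.05310865119099617, 0.09450334310531616), 3.512338161468506) [-0.3496  0.4381]
[0.4934 0.0777 0.03  ]
```

```bash
python3 - <<'E'
from h import *
m=camera_model('wrist'); im=cv2.imread('pics/w1.png'); mk=cv2.inRange(cv2.cvtColor(im,cv2.COLOR_BGR2HSV),(5,150,90),(30,255,255))
mk[:,:305]=0; mk[:,335:]=0; mk[:130]=0; mk[200:]=0
w=np.array([wz(q[1],q[0],.029,m)[:2] for q in np.argwhere(mk>0)],np.float32); print(len(w),cv2.minAreaRect(w),w.mean(0))
E
```

```text
589 ((0.48440372943878174, 0.22815248370170593), (0.020479273051023483, 0.07896704226732254), 3.580800771713257) [0.4839 0.2288]
```

drive_tool(commands=[{"x":-2,"y":44,"z":7,"ax":0,"ay":0,"az":0},{"x":0,"y":44,"z":6,"ax":0,"ay":0,"az":0},{"x":0,"y":44,"z":0,"ax":0,"ay":0,"az":0},{"x":0,"y":44,"z":0,"ax":0,"ay":0,"az":0},{"x":0,"y":44,"z":0,"ax":0,"ay":0,"az":0},{"x":0,"y":44,"z":0,"ax":0,"ay":0,"az":0},{"x":0,"y":40,"z":0,"ax":0,"ay":0,"az":0},{"x":0,"y":30,"z":0,"ax":0,"ay":0,"az":0},{"x":0,"y":20,"z":0,"ax":0,"ay":0,"az":0},{"x":0,"y":14,"z":0,"ax":0,"ay":0,"az":0}])

```text
clock: 4.15
tool_pos: [0.4841, 0.2433, 0.0061]
ee_rot: [[0.999, -0.002, -0.055], [0.055, -0.001, 0.999], [-0.002, -1.0, -0.001]]
ft_force: [0.3, -0.0, 0.2]
grip_width: 0.999
```

drive_tool(commands=[{"x":0,"y":0,"z":0,"ax":0,"ay":0,"az":0},{"x":0,"y":0,"z":0,"ax":0,"ay":0,"az":0},{"x":0,"y":0,"z":0,"ax":0,"ay":0,"az":0},{"x":0,"y":0,"z":0,"ax":0,"ay":0,"az":0},{"x":0,"y":0,"z":0,"ax":0,"ay":0,"az":0},{"x":0,"y":0,"z":0,"ax":0,"ay":0,"az":0},{"x":0,"y":0,"z":0,"ax":0,"ay":0,"az":0},{"x":0,"y":0,"z":0,"ax":0,"ay":0,"az":0},{"x":0,"y":0,"z":0,"ax":0,"ay":0,"az":0},{"x":0,"y":0,"z":0,"ax":0,"ay":0,"az":0}], jaw=-1, squeeze=30)

```text
clock: 5.15
tool_pos: [0.4854, 0.2444, 0.0085]
ee_rot: [[0.999, 0.001, -0.055], [0.055, 0.0, 0.999], [0.001, -1.0, 0.0]]
ft_force: [-0.7, -0.6, 10.0]
grip_width: 0.179
```

```bash
python3 - <<'E'
from h import *
s=r.get_state(); print(s['clock'],s['tool_pos'],s['ft_force'],s['grip_width'])
a=camera('wrist')[:,:,::-1]; b=camera('scene')[:,:,::-1]
a=cv2.resize(a[100:400,140:500],(480,400)); b=cv2.resize(b[130:230,240:320],(320,400),interpolation=cv2.INTER_CUBIC)
cv2.imwrite('pics/g1.png',np.hstack([a,b])); print(r.get_state()['grip_width'])
E
```

```text
5.15 [0.4854 0.2444 0.0085] [-0.6539 -0.6488  9.9538] 0.1789112166045333
0.09157767389521831
```

View pics/g1.png

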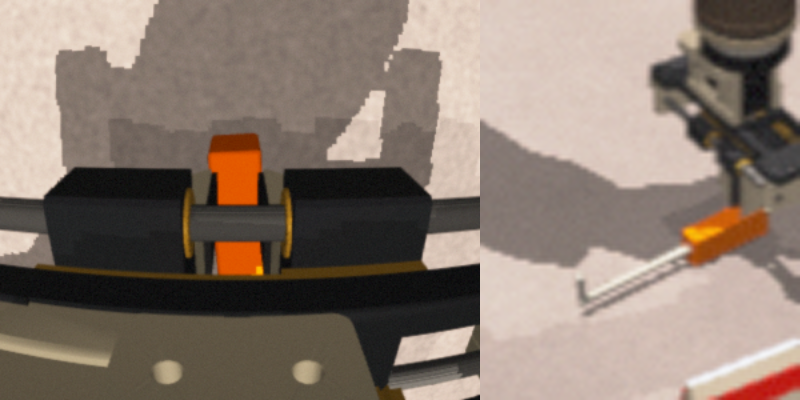

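The hook handle is between the pads. The fingers are still closing, so I let them settle and then lift slightly.

drive_tool(commands=[{"x":0,"y":0,"z":0,"ax":0,"ay":0,"az":0},{"x":0,"y":0,"z":0,"ax":0,"ay":0,"az":0},{"x":0,"y":0,"z":0,"ax":0,"ay":0,"az":0},{"x":0,"y":0,"z":0,"ax":0,"ay":0,"az":0},{"x":0,"y":0,"z":0,"ax":0,"ay":0,"az":0},{"x":0,"y":-3,"z":0,"ax":0,"ay":0,"az":0},{"x":0,"y":-4,"z":0,"ax":0,"ay":0,"az":0},{"x":0,"y":-5,"z":0,"ax":0,"ay":0,"az":0},{"x":0,"y":-5,"z":0,"ax":0,"ay":0,"az":0},{"x":0,"y":-5,"z":0,"ax":0,"ay":0,"az":0}])

```text
clock: 6.25
tool_pos: [0.485, 0.244, 0.0304]
ee_rot: [[0.999, 0.0, -0.055], [0.055, 0.0, 0.999], [0.0, -1.0, 0.0]]
ft_force: [0.0, -0.1, -0.1]
grip_width: 0.005
```

```bash
python3 - <<'E'
from h import *
s=r.get_state(); print(s['clock'],s['tool_pos'],s['ft_force'],s['torque'],s['grip_width'])
a=camera('wrist')[:,:,::-1]; b=camera('scene')[:,:,::-1]; print(r.get_state()['grip_width'])
a=cv2.resize(a[100:400,140:500],(480,400)); b=cv2.resize(b[130:230,240:320],(320,400),interpolation=cv2.INTER_CUBIC)
cv2.imwrite('pics/g2.png',np.hstack([a,b]))
E
```

```text
6.25 [0.485  0.244  0.0304] [ 0.0157 -0.1201 -0.1241] [-0.0092 -0.1469 -0.0204] 0.004982846163821368
0.006571402223650269
```

View pics/g2.png

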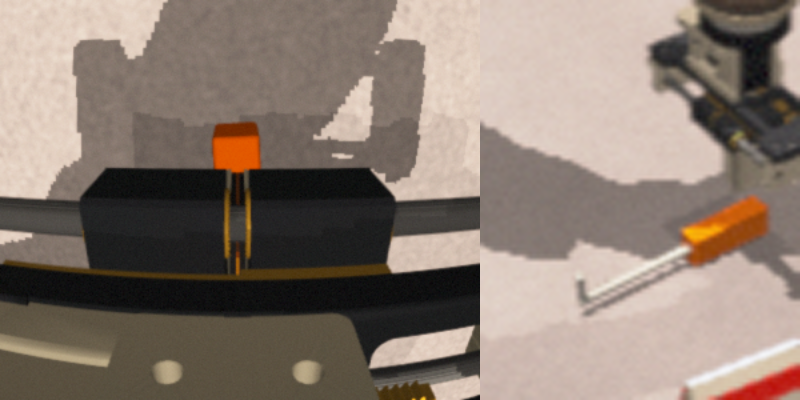

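The grip slipped: the fingers ended fully shut above the handle, and the hook did not move. I check where the TCP and fingertips sit relative to the handle.

```bash
python3 - <<'E'
from h import *
for z,nm in((.0085,'g1'),(.0304,'g2')):
    p=np.array([.485,.244,z]); print(nm,[(480+(proj('scene',p+d)-[240,130]+.5)*4).round(1)[0] for d in [0*p]],[((proj('scene',p+np.array(d))-[240,130]+.5)*4+[480,0]).round(0) for d in((0,0,0),(0.011,0,0),(.011,0,.02),(.02,.01,0),(.02,-.01,0))])
print('handle corners',[((proj('scene',q)-[240,130]+.5)*4+[480,0]).round(0) for q in((.4975,.186,.03),(.4975,.186,0),(.497,.266,.03),(.497,.266,0))])
g=cv2.imread('pics/g1.png')[:,480:]
print(g[100:260:12,::][:, 240:310:8].tolist().__len__())
for v in range(140,260,8): print(v,[''.join('O' if (p[2]>180 and p[0]<60) else ('.' if p.mean()>150 else '#' if p.mean()<60 else '+') for p in g[v,180:320:4])])
E
```

```text
g1 [np.float64(742.9)] [array([743., 230.]), array([750., 236.]), array([750., 218.]), array([765., 238.]), array([745., 246.])]
g2 [np.float64(743.0)] [array([743., 210.]), array([750., 217.]), array([750., 198.]), array([765., 218.]), array([745., 226.])]
handle corners [array([693., 240.]), array([693., 267.]), array([772., 209.]), array([771., 236.])]
14
140 ['........++##+++#######+++########++']
148 ['..........+++++##########++####++++']
156 ['..............+###++++####+++++++++']
164 ['...............+###+++++#++++++++++']
172 ['...............++###++++++##+++++##']
180 ['...........+++++++##++++++++#####++']
188 ['++++++++++++++++++##+++++++++++++++']
196 ['++++++++++++++++++##+++++++++++++++']
204 ['+++++++++++++++++++#+++++++++++++++']
212 ['++++++++++++++++OOOO+++++++++++++++']
220 ['++++++++++++OOOOOOOO+++++++++++++++']
228 ['+++++++OOOOOOOOOO++++++++++++++++++']
236 ['+++++++OOOOOOO+++++++++++++++++++++']
244 ['++++++++OO+++++++++++++++++++++++++']
252 ['++.....++++++++++++++++++++++++++++']
```

```bash
python3 - <<'E'
from h import *
cv2.imwrite('pics/s_closed.png',camera('scene')[:,:,::-1])
E
```

drive_tool(commands=[{"x":0,"y":0,"z":0,"ax":0,"ay":0,"az":0},{"x":0,"y":0,"z":0,"ax":0,"ay":0,"az":0},{"x":0,"y":0,"z":0,"ax":0,"ay":0,"az":0},{"x":0,"y":0,"z":0,"ax":0,"ay":0,"az":0},{"x":0,"y":0,"z":0,"ax":0,"ay":0,"az":0},{"x":0,"y":0,"z":0,"ax":0,"ay":0,"az":0},{"x":0,"y":0,"z":0,"ax":0,"ay":0,"az":0},{"x":0,"y":0,"z":0,"ax":0,"ay":0,"az":0},{"x":0,"y":0,"z":0,"ax":0,"ay":0,"az":0},{"x":0,"y":0,"z":0,"ax":0,"ay":0,"az":0}], jaw=1)

```text
clock: 7.4
tool_pos: [0.485, 0.244, 0.0299]
ee_rot: [[0.999, -0.0, -0.055], [0.055, -0.0, 0.999], [-0.0, -1.0, -0.0]]
ft_force: [0.4, 0.0, 0.1]
grip_width: 0.825
```

```bash
python3 - <<'E'
from h import *
s=r.get_state(); p=s['tool_pos']; print(s['clock'],p,s['grip_width'],s['ft_force'])
cv2.imwrite('pics/s_open.png',camera('scene')[:,:,::-1])
o=[]
for n in('closed','open'):
    im=cv2.resize(cv2.imread(f'pics/s_{n}.png')[125:215,255:335],(400,450),interpolation=cv2.INTER_CUBIC)
    for d in((0,0,0),(.011,0,0),(.046,0,0),(.065,0,0)):
        q=(proj('scene',p+np.array(d))-[255,125]+.5)*5; cv2.circle(im,(int(q[0]),int(q[1])),2,(0,255,0),-1)
    o.append(im)
cv2.imwrite('pics/cmp.png',np.hstack(o))
E
```

```text
7.4 [0.485  0.244  0.0299] 0.8245198380174169 [0.3974 0.0097 0.0629]
```

View pics/cmp.png

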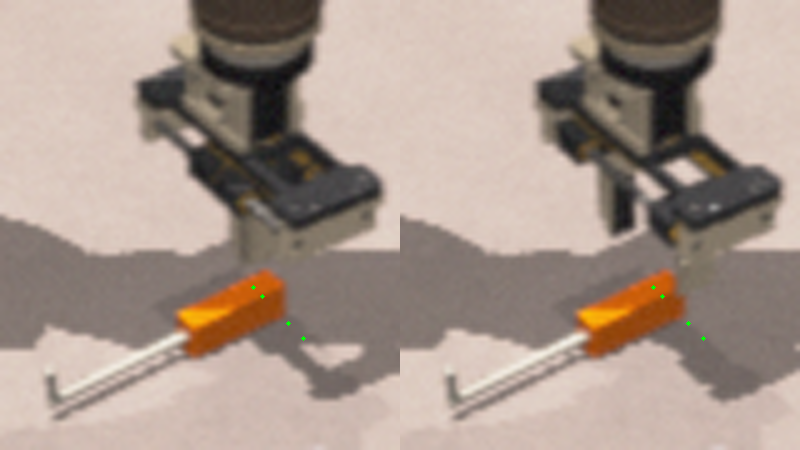

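The picture suggests the real fingertips sit about 15 to 20 mm above the reported TCP, since the closed fingers do not occlude the handle top at the marked points. That explains the slip, because only the handle's top edge was pinched. I descend further in small, force-watched steps.

drive_tool(commands=[{"x":0,"y":8,"z":0,"ax":0,"ay":0,"az":0},{"x":0,"y":8,"z":0,"ax":0,"ay":0,"az":0},{"x":0,"y":7,"z":0,"ax":0,"ay":0,"az":0},{"x":0,"y":4,"z":0,"ax":0,"ay":0,"az":0},{"x":0,"y":1,"z":0,"ax":0,"ay":0,"az":0},{"x":0,"y":1,"z":0,"ax":0,"ay":0,"az":0},{"x":0,"y":1,"z":0,"ax":0,"ay":0,"az":0},{"x":0,"y":1,"z":0,"ax":0,"ay":0,"az":0},{"x":0,"y":0,"z":0,"ax":0,"ay":0,"az":0},{"x":0,"y":0,"z":0,"ax":0,"ay":0,"az":0}])

```text
clock: 8.45
tool_pos: [0.485, 0.244, -0.001]
ee_rot: [[0.999, 0.0, -0.055], [0.055, -0.0, 0.999], [0.0, -1.0, -0.0]]
ft_force: [0.2, -0.8, -0.5]
grip_width: 0.999
```

No contact at z = -1 mm, so the tips are indeed higher than reported. I continue down gently.

drive_tool(commands=[{"x":0,"y":1,"z":0,"ax":0,"ay":0,"az":0},{"x":0,"y":1,"z":0,"ax":0,"ay":0,"az":0},{"x":0,"y":1,"z":0,"ax":0,"ay":0,"az":0},{"x":0,"y":1,"z":0,"ax":0,"ay":0,"az":0},{"x":0,"y":1,"z":0,"ax":0,"ay":0,"az":0},{"x":0,"y":1,"z":0,"ax":0,"ay":0,"az":0},{"x":0,"y":1,"z":0,"ax":0,"ay":0,"az":0},{"x":0,"y":1,"z":0,"ax":0,"ay":0,"az":0},{"x":0,"y":0,"z":0,"ax":0,"ay":0,"az":0},{"x":0,"y":0,"z":0,"ax":0,"ay":0,"az":0}])

```text
clock: 9.45
tool_pos: [0.485, 0.2441, -0.0091]
ee_rot: [[0.999, -0.0, -0.055], [0.055, -0.0, 0.999], [-0.0, -1.0, -0.0]]
ft_force: [0.1, -0.5, -0.3]
grip_width: 0.997
```

drive_tool(commands=[{"x":0,"y":1,"z":0,"ax":0,"ay":0,"az":0},{"x":0,"y":1,"z":0,"ax":0,"ay":0,"az":0},{"x":0,"y":1,"z":0,"ax":0,"ay":0,"az":0},{"x":0,"y":1,"z":0,"ax":0,"ay":0,"az":0},{"x":0,"y":1,"z":0,"ax":0,"ay":0,"az":0},{"x":0,"y":1,"z":0,"ax":0,"ay":0,"az":0},{"x":0,"y":0,"z":0,"ax":0,"ay":0,"az":0},{"x":0,"y":0,"z":0,"ax":0,"ay":0,"az":0},{"x":0,"y":0,"z":0,"ax":0,"ay":0,"az":0},{"x":0,"y":0,"z":0,"ax":0,"ay":0,"az":0}], squeeze=20, jaw=0)

```text
clock: 10.45
tool_pos: [0.485, 0.2441, -0.015]
ee_rot: [[0.999, 0.0, -0.055], [0.055, 0.0, 0.999], [0.0, -1.0, 0.0]]
ft_force: [-0.7, 0.4, 0.2]
grip_width: 0.501
```

drive_tool(commands=[{"x":0,"y":0,"z":0,"ax":0,"ay":0,"az":0},{"x":0,"y":0,"z":0,"ax":0,"ay":0,"az":0},{"x":0,"y":0,"z":0,"ax":0,"ay":0,"az":0},{"x":0,"y":0,"z":0,"ax":0,"ay":0,"az":0},{"x":0,"y":0,"z":0,"ax":0,"ay":0,"az":0},{"x":0,"y":0,"z":0,"ax":0,"ay":0,"az":0},{"x":0,"y":0,"z":0,"ax":0,"ay":0,"az":0},{"x":0,"y":0,"z":0,"ax":0,"ay":0,"az":0},{"x":0,"y":0,"z":0,"ax":0,"ay":0,"az":0},{"x":0,"y":0,"z":0,"ax":0,"ay":0,"az":0}], jaw=-1)

```text
clock: 11.45
tool_pos: [0.485, 0.244, -0.0151]
ee_rot: [[0.999, 0.0, -0.055], [0.055, -0.0, 0.999], [0.0, -1.0, -0.0]]
ft_force: [0.4, -0.5, -0.8]
grip_width: 0.24
```

Width 0.24 equals 22 mm, so the handle is gripped. The handle middle sits 30 mm above the reported TCP. I lift, and turn to the station yaw.

drive_tool(commands=[{"x":0,"y":-4,"z":0,"ax":0,"ay":0,"az":0},{"x":0,"y":-6,"z":0,"ax":0,"ay":0,"az":0},{"x":0,"y":-10,"z":0,"ax":0,"ay":0,"az":0},{"x":0,"y":-10,"z":0,"ax":0,"ay":1.4,"az":0},{"x":0,"y":0,"z":0,"ax":0,"ay":1.5,"az":0},{"x":0,"y":0,"z":-5,"ax":0,"ay":1.5,"az":0},{"x":0,"y":0,"z":-10,"ax":0,"ay":1.5,"az":0},{"x":0,"y":0,"z":-10,"ax":0,"ay":1.5,"az":0},{"x":0,"y":0,"z":-5,"ax":0,"ay":0,"az":0},{"x":0,"y":0,"z":0,"ax":0,"ay":0,"az":0}], squeeze=25)

```text
clock: 12.45
tool_pos: [0.4839, 0.2124, 0.0146]
ee_rot: [[0.997, -0.001, 0.076], [-0.076, -0.001, 0.997], [-0.0, -1.0, -0.001]]
ft_force: [0.8, -0.6, -1.1]
grip_width: 0.239
```

```bash
python3 - <<'E'
from h import *
s=r.get_state(); print(s['clock'],s['tool_pos'],s['ft_force'],s['torque'],s['grip_width'])
print(s['qpos'])
b=camera('top')[:,:,::-1]; cv2.imwrite('pics/t2.png',b)
b2=camera('scene')[:,:,::-1]; cv2.imwrite('pics/s2.png',b2)
plan([(.4662,.0737,.015,-4.24)],[7])
u=proj('top',[.5,.06,.06]);v=proj('scene',[.49,.1,.05]);print(u,v)
u=u.astype(int);v=v.astype(int)
A=cv2.resize(b[u[1]-40:u[1]+40,u[0]-70:u[0]+30],(500,400),interpolation=cv2.INTER_CUBIC)
B=cv2.resize(b2[v[1]-67:v[1]+67,v[0]-50:v[0]+50],(298,400),interpolation=cv2.INTER_CUBIC)
print('origin top',u-[70,40],'scene',v-[50,67])
cv2.imwrite('pics/l2.png',np.hstack([cv2.convertScaleAbs(A,alpha=1.6),B]))
E
```

```text
12.45 [0.4839 0.2124 0.0146] [ 0.837  -0.5608 -1.0843] [ 0.0477 -0.0966  0.0216] 0.23850999208104026
[ -1.7385  35.7238 -38.7244 112.2714  32.2738  43.2528 -63.8752]
7 rows x,y,z,ay: (np.float64(-1.0), np.float64(-0.0), np.float64(-20.2), np.float64(-0.0)) (np.float64(-1.0), np.float64(-0.0), np.float64(-20.2), np.float64(-0.0)) (np.float64(-1.0), np.float64(-0.0), np.float64(-20.2), np.float64(-0.0)) (np.float64(-1.0), np.float64(-0.0), np.float64(-20.2), np.float64(-0.0)) (np.float64(-1.0), np.float64(-0.0), np.float64(-20.2), np.float64(-0.0)) (np.float64(-1.0), np.float64(-0.0), np.float64(-20.2), np.float64(-0.0)) (np.float64(-1.0), np.float64(-0.0), np.float64(-20.2), np.float64(-0.0))
[362.6483 260.8152] [269.0599 192.1454]
origin top [292 220] scene [219 125]
```

View pics/l2.png

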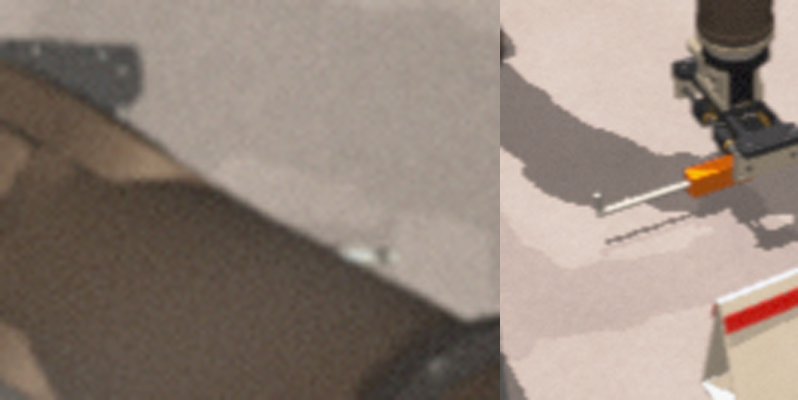

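The hook is held level. The tip is visible in the top picture at about (368.7,270.7) and in the scene picture at about (251.7,190.4), and I triangulate it from those two. Some joint angles look unusual, but all are within range.

```bash
python3 - <<'E'
from h import *
o1,d1=ray('top',368.6,270.7);o2,d2=ray('scene',251.7,190.4)
A=np.stack([d1,-d2],1);t=np.linalg.lstsq(A,o2-o1,rcond=None)[0];P,Q=o1+t[0]*d1,o2+t[1]*d2
print(P,Q,'tip from top at z .0735',onz('top',368.6,270.7,.0735))
p=np.array([.4839,.2124]);a=np.radians(-4.36);X=np.array([np.cos(a),np.sin(a)]);Z=np.array([-np.sin(a),np.cos(a)])
for q in(onz('top',368.6,270.7,.0735),(P+Q)/2): d=q[:2]-p; print('tip in tool x,z',d@X,d@Z)
E
```

```text
[0.4743 0.0458 0.0696] [0.474  0.0452 0.0696] tip from top at z .0735 [0.4743 0.0462 0.0735]
tip in tool x,z 0.0030397633737648602 -0.16647633288067762
tip in tool x,z 0.0029547582923491102 -0.1671479740887126
```

drive_tool(commands=[{"x":-1,"y":0,"z":-16,"ax":0,"ay":0,"az":0},{"x":-1,"y":0,"z":-18,"ax":0,"ay":0,"az":0},{"x":-1,"y":0,"z":-18,"ax":0,"ay":0,"az":0},{"x":-1,"y":0,"z":-18,"ax":0,"ay":0,"az":0},{"x":-1,"y":0,"z":-18,"ax":0,"ay":0,"az":0},{"x":-1,"y":0,"z":-18,"ax":0,"ay":0,"az":0},{"x":-1,"y":0,"z":-18,"ax":0,"ay":0,"az":0},{"x":-1,"y":0,"z":-17,"ax":0,"ay":0,"az":0},{"x":-1,"y":0,"z":-12,"ax":0,"ay":0,"az":0},{"x":-1,"y":0,"z":-8,"ax":0,"ay":0,"az":0}])

```text
clock: 13.55
tool_pos: [0.4616, 0.0529, 0.0149]
ee_rot: [[0.997, -0.0, 0.075], [-0.075, -0.0, 0.997], [-0.0, -1.0, -0.0]]
ft_force: [1.2, 0.6, -2.5]
grip_width: 0.239
```

```bash
cat >> h.py <<'E'
ST=stT(.5291,-.1399,np.radians(-94.24))
def where():
    """print tip in station mm, yaw, force and torque in station axes (averaging a few readings is not possible: clock stands)"""
    s=r.get_state(); R_=s['ee_rot']; tip=s['tool_pos']+R_@np.array([.003,-.0565,-.1668])
    t=np.linalg.inv(ST)@np.array([*tip,1]); print('t',s['clock'],'tip',(t[:3]*1e3).round(1),'F',ST[:3,:3].T@s['ft_force'],'M',ST[:3,:3].T@s['torque'],'w',round(s['grip_width'],3),'yaw',np.degrees(np.arctan2(R_[1,0],R_[0,0])).round(2))
E
python3 - <<'E'
from h import *
where(); print(r.get_state()['qpos'])
E
```

```text
t 13.55 tip [-20.5 -78.8  71.5] F [-0.6686  1.1065 -2.4524] M [ 0.0048  0.0714 -0.0434] w 0.239 yaw -4.32
[ 16.9955  31.5295 -39.837  120.9394  32.5727  38.5245 -49.3018]
```

Clear so far. The tip is at station (-20,-79,71.5). I go in under the tray to x = 60.

drive_tool(commands=[{"x":0,"y":0,"z":-9,"ax":0,"ay":0,"az":0},{"x":0,"y":0,"z":-10,"ax":0,"ay":0,"az":0},{"x":0,"y":0,"z":-10,"ax":0,"ay":0,"az":0},{"x":0,"y":0,"z":-10,"ax":0,"ay":0,"az":0},{"x":0,"y":0,"z":-10,"ax":0,"ay":0,"az":0},{"x":0,"y":0,"z":-9,"ax":0,"ay":0,"az":0},{"x":0,"y":0,"z":-8,"ax":0,"ay":0,"az":0},{"x":0,"y":0,"z":-7,"ax":0,"ay":0,"az":0},{"x":0,"y":0,"z":-5,"ax":0,"ay":0,"az":0},{"x":0,"y":0,"z":-2,"ax":0,"ay":0,"az":0}])

```text
clock: 14.55
tool_pos: [0.456, -0.0261, 0.0149]
ee_rot: [[0.997, -0.0, 0.075], [-0.075, -0.0, 0.997], [-0.0, -1.0, -0.0]]
ft_force: [-1.6, 0.2, -2.7]
grip_width: 0.239
```

```bash
python3 - <<'E'
from h import *
where(); camera('top'); where()
E
```

```text
t 14.55 tip [ 58.7 -78.5  71.4] F [-0.0958 -1.5771 -2.7466] M [ 0.0827 -0.0044  0.0102] w 0.239 yaw -4.3
t 14.6 tip [ 58.7 -78.5  71.5] F [ 0.9093  0.3643 -1.8352] M [ 0.1281  0.0186 -0.0338] w 0.237 yaw -4.3
```

drive_tool(commands=[{"x":1,"y":0,"z":0,"ax":0,"ay":0,"az":0},{"x":1,"y":0,"z":0,"ax":0,"ay":0,"az":0},{"x":1,"y":0,"z":0,"ax":0,"ay":0,"az":0},{"x":1,"y":0,"z":0,"ax":0,"ay":0,"az":0},{"x":1,"y":0,"z":0,"ax":0,"ay":0,"az":0},{"x":1,"y":0,"z":0,"ax":0,"ay":0,"az":0},{"x":1,"y":0,"z":0,"ax":0,"ay":0,"az":0},{"x":1,"y":0,"z":0,"ax":0,"ay":0,"az":0},{"x":1,"y":0,"z":0,"ax":0,"ay":0,"az":0},{"x":1,"y":0,"z":0,"ax":0,"ay":0,"az":0}])

```text
clock: 15.6
tool_pos: [0.4661, -0.0263, 0.015]
ee_rot: [[0.997, 0.0, 0.074], [-0.074, -0.0, 0.997], [0.0, -1.0, -0.0]]
ft_force: [-0.2, -0.5, -2.1]
grip_width: 0.236
```

```bash
python3 - <<'E'
from h import *
where(); camera('top'); where()
E
```

```text
t 15.6 tip [ 58.2 -68.3  71.5] F [ 0.5441 -0.1764 -2.0606] M [ 0.1156 -0.0081  0.0073] w 0.236 yaw -4.27
t 15.65 tip [ 58.2 -68.1  71.5] F [ 0.1914  0.2206 -1.6545] M [0.1437 0.0412 0.0281] w 0.243 yaw -4.27
```

drive_tool(commands=[{"x":1,"y":0,"z":0,"ax":0,"ay":0,"az":0},{"x":1,"y":0,"z":0,"ax":0,"ay":0,"az":0},{"x":1,"y":0,"z":0,"ax":0,"ay":0,"az":0},{"x":1,"y":0,"z":0,"ax":0,"ay":0,"az":0},{"x":1,"y":0,"z":0,"ax":0,"ay":0,"az":0},{"x":1,"y":0,"z":0,"ax":0,"ay":0,"az":0},{"x":1,"y":0,"z":0,"ax":0,"ay":0,"az":0},{"x":1,"y":0,"z":0,"ax":0,"ay":0,"az":0},{"x":0,"y":0,"z":0,"ax":0,"ay":0,"az":0},{"x":0,"y":0,"z":0,"ax":0,"ay":0,"az":0}])

```text
clock: 16.65
tool_pos: [0.474, -0.0268, 0.015]
ee_rot: [[0.997, 0.0, 0.074], [-0.074, -0.0, 0.997], [0.0, -1.0, -0.0]]
ft_force: [0.1, 0.5, -1.8]
grip_width: 0.24
```

```bash
python3 - <<'E'
from h import *
where(); camera('top'); where()
E
```

```text
t 16.65 tip [ 58.1 -60.4  71.5] F [-0.5492  0.0814 -1.7903] M [0.066  0.0404 0.0282] w 0.24 yaw -4.27
t 16.7 tip [ 58.1 -60.4  71.4] F [-0.1856 -0.3867 -0.9697] M [ 0.0687  0.021  -0.0209] w 0.236 yaw -4.26
```

drive_tool(commands=[{"x":1,"y":0,"z":0,"ax":0,"ay":0,"az":0},{"x":1,"y":0,"z":0,"ax":0,"ay":0,"az":0},{"x":1,"y":0,"z":0,"ax":0,"ay":0,"az":0},{"x":1,"y":0,"z":0,"ax":0,"ay":0,"az":0},{"x":1,"y":0,"z":0,"ax":0,"ay":0,"az":0},{"x":1,"y":0,"z":0,"ax":0,"ay":0,"az":0},{"x":1,"y":0,"z":0,"ax":0,"ay":0,"az":0},{"x":1,"y":0,"z":0,"ax":0,"ay":0,"az":0},{"x":1,"y":0,"z":0,"ax":0,"ay":0,"az":0},{"x":0,"y":0,"z":0,"ax":0,"ay":0,"az":0}])

```text
clock: 17.7
tool_pos: [0.4831, -0.0275, 0.0149]
ee_rot: [[0.997, 0.0, 0.074], [-0.074, 0.0, 0.997], [0.0, -1.0, 0.0]]
ft_force: [0.4, 0.0, -1.8]
grip_width: 0.24
```

```bash
python3 - <<'E'
from h import *
where(); camera('top'); where()
E
```

```text
t 17.7 tip [ 58.1 -51.2  71.4] F [-0.071   0.4423 -1.8466] M [ 0.1268  0.0822 -0.0737] w 0.24 yaw -4.27
t 17.75 tip [ 58.1 -51.4  71.4] F [ 0.0728  0.1707 -1.6798] M [ 0.087   0.063  -0.0297] w 0.239 yaw -4.27
```

drive_tool(commands=[{"x":1,"y":0,"z":0,"ax":0,"ay":0,"az":0},{"x":1,"y":0,"z":0,"ax":0,"ay":0,"az":0},{"x":1,"y":0,"z":0,"ax":0,"ay":0,"az":0},{"x":1,"y":0,"z":0,"ax":0,"ay":0,"az":0},{"x":1,"y":0,"z":0,"ax":0,"ay":0,"az":0},{"x":1,"y":0,"z":0,"ax":0,"ay":0,"az":0},{"x":1,"y":0,"z":0,"ax":0,"ay":0,"az":0},{"x":1,"y":0,"z":0,"ax":0,"ay":0,"az":0},{"x":1,"y":0,"z":0,"ax":0,"ay":0,"az":0},{"x":0,"y":0,"z":0,"ax":0,"ay":0,"az":0}])

```text
clock: 18.75
tool_pos: [0.4921, -0.0282, 0.015]
ee_rot: [[0.997, 0.0, 0.074], [-0.074, 0.0, 0.997], [0.0, -1.0, 0.0]]
ft_force: [0.6, -0.7, -0.7]
grip_width: 0.237
```

```bash
python3 - <<'E'
from h import *
where(); camera('top'); where()
E
```

```text
t 18.75 tip [ 58.2 -42.2  71.4] F [ 0.6473  0.6146 -0.7279] M [ 0.0908  0.0831 -0.026 ] w 0.237 yaw -4.27
t 18.8 tip [ 58.1 -42.4  71.4] F [-0.1873 -0.3885 -1.5004] M [0.1432 0.0531 0.0226] w 0.24 yaw -4.27
```

drive_tool(commands=[{"x":1,"y":0,"z":0,"ax":0,"ay":0,"az":0},{"x":1,"y":0,"z":0,"ax":0,"ay":0,"az":0},{"x":1,"y":0,"z":0,"ax":0,"ay":0,"az":0},{"x":1,"y":0,"z":0,"ax":0,"ay":0,"az":0},{"x":1,"y":0,"z":0,"ax":0,"ay":0,"az":0},{"x":1,"y":0,"z":0,"ax":0,"ay":0,"az":0},{"x":1,"y":0,"z":0,"ax":0,"ay":0,"az":0},{"x":1,"y":0,"z":0,"ax":0,"ay":0,"az":0},{"x":1,"y":0,"z":0,"ax":0,"ay":0,"az":0},{"x":0,"y":0,"z":0,"ax":0,"ay":0,"az":0}])

```text
clock: 19.8
tool_pos: [0.5011, -0.0289, 0.015]
ee_rot: [[0.997, 0.0, 0.074], [-0.074, 0.0, 0.997], [0.0, -1.0, 0.0]]
ft_force: [0.8, -0.3, -2.3]
grip_width: 0.236
```

```bash
python3 - <<'E'
from h import *
where(); camera('top'); where()
E
```

```text
t 19.8 tip [ 58.2 -33.2  71.5] F [ 0.2714  0.8158 -2.3049] M [ 0.1185  0.0617 -0.0074] w 0.236 yaw -4.27
t 19.85 tip [ 58.1 -33.3  71.4] F [ 0.0663 -0.4202 -0.6891] M [ 0.069   0.0436 -0.0038] w 0.241 yaw -4.27
```

drive_tool(commands=[{"x":1,"y":0,"z":0,"ax":0,"ay":0,"az":0},{"x":1,"y":0,"z":0,"ax":0,"ay":0,"az":0},{"x":1,"y":0,"z":0,"ax":0,"ay":0,"az":0},{"x":1,"y":0,"z":0,"ax":0,"ay":0,"az":0},{"x":1,"y":0,"z":0,"ax":0,"ay":0,"az":0},{"x":1,"y":0,"z":0,"ax":0,"ay":0,"az":0},{"x":1,"y":0,"z":0,"ax":0,"ay":0,"az":0},{"x":1,"y":0,"z":0,"ax":0,"ay":0,"az":0},{"x":1,"y":0,"z":0,"ax":0,"ay":0,"az":0},{"x":0,"y":0,"z":0,"ax":0,"ay":0,"az":0}])

```text
clock: 20.85
tool_pos: [0.5098, -0.0296, 0.0149]
ee_rot: [[0.997, -0.0, 0.075], [-0.075, -0.0, 0.997], [-0.0, -1.0, -0.0]]
ft_force: [-4.5, 0.6, -1.6]
grip_width: 0.238
```

```bash
python3 - <<'E'
from h import *
where(); camera('top'); where()
E
```

```text
t 20.85 tip [ 58.2 -24.5  71.4] F [-0.2934 -4.5026 -1.5736] M [-0.7177  0.1956 -0.7153] w 0.238 yaw -4.28
t 20.9 tip [ 58.2 -24.6  71.4] F [-0.8308 -4.0327 -1.3084] M [-0.6421  0.1748 -0.6742] w 0.239 yaw -4.28
```

Contact: Fy = -4.3 N, and Mz matches a load at the tip. I back off in 1 mm steps to find the touching point.

drive_tool(commands=[{"x":-0.5,"y":0,"z":0,"ax":0,"ay":0,"az":0},{"x":-0.5,"y":0,"z":0,"ax":0,"ay":0,"az":0},{"x":-0.5,"y":0,"z":0,"ax":0,"ay":0,"az":0},{"x":-0.5,"y":0,"z":0,"ax":0,"ay":0,"az":0},{"x":0,"y":0,"z":0,"ax":0,"ay":0,"az":0},{"x":0,"y":0,"z":0,"ax":0,"ay":0,"az":0},{"x":0,"y":0,"z":0,"ax":0,"ay":0,"az":0},{"x":0,"y":0,"z":0,"ax":0,"ay":0,"az":0},{"x":0,"y":0,"z":0,"ax":0,"ay":0,"az":0},{"x":0,"y":0,"z":0,"ax":0,"ay":0,"az":0}])

```text
clock: 21.9
tool_pos: [0.5079, -0.0294, 0.0149]
ee_rot: [[0.997, -0.0, 0.074], [-0.074, -0.0, 0.997], [0.0, -1.0, -0.0]]
ft_force: [-2.2, 0.5, -1.3]
grip_width: 0.239
```

```bash
python3 - <<'E'
from h import *
where(); camera('top'); where()
E
```

```text
t 21.9 tip [ 58.1 -26.4  71.5] F [-0.3544 -2.2218 -1.3416] M [-0.4584  0.0869 -0.4398] w 0.239 yaw -4.26
t 21.95 tip [ 58.2 -26.4  71.5] F [ 0.3065 -2.9096 -1.3182] M [-0.4103  0.1581 -0.462 ] w 0.236 yaw -4.26
```

Unloading at 0.12 Nm per mm puts the touching point at tip y of about -30, so the eye centre is at y of about -11.5. I back off, dip the tip below the eye, and move under its hole at (64,-11.5).

drive_tool(commands=[{"x":-4,"y":0,"z":0,"ax":0,"ay":0,"az":0},{"x":-4,"y":0,"z":0,"ax":0,"ay":0,"az":0},{"x":0,"y":8,"z":0,"ax":0,"ay":0,"az":0},{"x":0,"y":8,"z":0,"ax":0,"ay":0,"az":0},{"x":0,"y":4,"z":0,"ax":0,"ay":0,"az":0},{"x":6,"y":0,"z":-1,"ax":0,"ay":0,"az":0},{"x":6,"y":0,"z":-2,"ax":0,"ay":0,"az":0},{"x":6,"y":0,"z":-2,"ax":0,"ay":0,"az":0},{"x":5,"y":0,"z":-1,"ax":0,"ay":0,"az":0},{"x":0,"y":0,"z":0,"ax":0,"ay":0,"az":0}])

```text
clock: 22.95
tool_pos: [0.5236, -0.0368, -0.0049]
ee_rot: [[0.997, 0.001, 0.075], [-0.075, 0.0, 0.997], [0.001, -1.0, 0.0]]
ft_force: [-0.1, -0.2, -2.1]
grip_width: 0.235
```

```bash
python3 - <<'E'
from h import *
where(); camera('top'); where()
E
```

```text
t 22.95 tip [ 64.4 -10.4  51.6] F [ 0.2506 -0.1208 -2.0687] M [ 0.1225  0.0688 -0.0083] w 0.235 yaw -4.32
t 23.0 tip [ 64.3 -11.   51.5] F [-0.1396  0.271  -1.9731] M [ 0.088  -0.0011  0.0298] w 0.241 yaw -4.3
```

No contact below the eye. Now I raise by 12 mm and feel.

drive_tool(commands=[{"x":0,"y":-2,"z":0,"ax":0,"ay":0,"az":0},{"x":0,"y":-2,"z":0,"ax":0,"ay":0,"az":0},{"x":0,"y":-2,"z":0,"ax":0,"ay":0,"az":0},{"x":0,"y":-2,"z":0,"ax":0,"ay":0,"az":0},{"x":0,"y":-1,"z":0,"ax":0,"ay":0,"az":0},{"x":0,"y":-1,"z":0,"ax":0,"ay":0,"az":0},{"x":0,"y":-1,"z":0,"ax":0,"ay":0,"az":0},{"x":0,"y":-1,"z":0,"ax":0,"ay":0,"az":0},{"x":0,"y":0,"z":0,"ax":0,"ay":0,"az":0},{"x":0,"y":0,"z":0,"ax":0,"ay":0,"az":0}])

```text
clock: 24.0
tool_pos: [0.5224, -0.0365, 0.0069]
ee_rot: [[0.997, -0.0, 0.074], [-0.074, -0.0, 0.997], [-0.0, -1.0, -0.0]]
ft_force: [0.7, -0.2, -0.5]
grip_width: 0.237
```

```bash
python3 - <<'E'
from h import *
where(); camera('top'); where()
E
```

```text
t 24.0 tip [ 64.2 -11.4  63.4] F [ 0.1218  0.7423 -0.5187] M [ 0.0493  0.0365 -0.0581] w 0.237 yaw -4.27
t 24.05 tip [ 64.2 -11.4  63.4] F [-0.1818 -0.1668 -2.4808] M [ 0.1003  0.013  -0.0013] w 0.241 yaw -4.27
```

drive_tool(commands=[{"x":0,"y":-2,"z":0,"ax":0,"ay":0,"az":0},{"x":0,"y":-2,"z":0,"ax":0,"ay":0,"az":0},{"x":0,"y":-2,"z":0,"ax":0,"ay":0,"az":0},{"x":0,"y":-2,"z":0,"ax":0,"ay":0,"az":0},{"x":0,"y":-2,"z":0,"ax":0,"ay":0,"az":0},{"x":0,"y":0,"z":1,"ax":0,"ay":0,"az":0},{"x":0,"y":0,"z":1,"ax":0,"ay":0,"az":0},{"x":0,"y":0,"z":1,"ax":0,"ay":0,"az":0},{"x":0,"y":0,"z":0,"ax":0,"ay":0,"az":0},{"x":0,"y":0,"z":0,"ax":0,"ay":0,"az":0}], squeeze=20)

```text
clock: 25.05
tool_pos: [0.5226, -0.0334, 0.0169]
ee_rot: [[0.997, -0.0, 0.074], [-0.074, -0.0, 0.997], [-0.0, -1.0, -0.0]]
ft_force: [-0.2, -0.4, -2.9]
grip_width: 0.237
```

```bash
python3 - <<'E'
from h import *
where(); camera('top'); where()
E
```

```text
t 25.05 tip [ 61.1 -11.4  73.4] F [ 0.3887 -0.1297 -2.9288] M [0.1401 0.0232 0.0178] w 0.237 yaw -4.25
t 25.1 tip [ 61.2 -11.4  73.4] F [ 0.2544  0.4612 -1.9886] M [ 0.047   0.0374 -0.0078] w 0.239 yaw -4.26
```

drive_tool(commands=[{"x":0,"y":0,"z":1,"ax":0,"ay":0,"az":0},{"x":0,"y":0,"z":1,"ax":0,"ay":0,"az":0},{"x":0,"y":0,"z":1,"ax":0,"ay":0,"az":0},{"x":0,"y":0,"z":1,"ax":0,"ay":0,"az":0},{"x":0,"y":0,"z":1,"ax":0,"ay":0,"az":0},{"x":0,"y":0,"z":1,"ax":0,"ay":0,"az":0},{"x":0,"y":0,"z":1,"ax":0,"ay":0,"az":0},{"x":0,"y":0,"z":1,"ax":0,"ay":0,"az":0},{"x":0,"y":0,"z":1,"ax":0,"ay":0,"az":0},{"x":0,"y":0,"z":1,"ax":0,"ay":0,"az":0}])

```text
clock: 26.1
tool_pos: [0.5232, -0.0247, 0.0168]
ee_rot: [[0.997, -0.001, 0.075], [-0.075, -0.002, 0.997], [-0.001, -1.0, -0.002]]
ft_force: [0.2, -4.3, -1.7]
grip_width: 0.24
```

```bash
python3 - <<'E'
from h import *
where(); camera('top'); where()
E
```

```text
t 26.1 tip [ 52.3 -11.6  73.5] F [ 4.2576  0.5344 -1.6862] M [ 0.1183 -0.9349  0.0665] w 0.24 yaw -4.31
t 26.15 tip [ 51.9 -11.5  73.6] F [ 3.9587  0.1191 -1.1238] M [ 0.1647 -0.8295  0.0381] w 0.24 yaw -4.3
```

Caught: Fx is about 4 N and Fy about 0. I draw steadily.

drive_tool(commands=[{"x":0,"y":0,"z":1.5,"ax":0,"ay":0,"az":0},{"x":0,"y":0,"z":2,"ax":0,"ay":0,"az":0},{"x":0,"y":0,"z":2.5,"ax":0,"ay":0,"az":0},{"x":0,"y":0,"z":2.5,"ax":0,"ay":0,"az":0},{"x":0,"y":0,"z":2.5,"ax":0,"ay":0,"az":0},{"x":0,"y":0,"z":2.5,"ax":0,"ay":0,"az":0},{"x":0,"y":0,"z":2.5,"ax":0,"ay":0,"az":0},{"x":0,"y":0,"z":2.5,"ax":0,"ay":0,"az":0},{"x":0,"y":0,"z":2.5,"ax":0,"ay":0,"az":0},{"x":0,"y":0,"z":2.5,"ax":0,"ay":0,"az":0}])

```text
clock: 27.15
tool_pos: [0.5251, 0.0001, 0.0169]
ee_rot: [[0.997, -0.0, 0.074], [-0.074, -0.0, 0.997], [-0.0, -1.0, -0.0]]
ft_force: [-0.7, -5.2, -1.2]
grip_width: 0.233
```

```bash
python3 - <<'E'
from h import *
where()
E
```

```text
t 27.15 tip [ 27.4 -11.4  73.5] F [ 5.2715 -0.3317 -1.1866] M [ 0.0813 -0.9642 -0.0068] w 0.233 yaw -4.27
```

drive_tool(commands=[{"x":0,"y":0,"z":3,"ax":0,"ay":0,"az":0},{"x":0,"y":0,"z":3,"ax":0,"ay":0,"az":0},{"x":0,"y":0,"z":3,"ax":0,"ay":0,"az":0},{"x":0,"y":0,"z":3,"ax":0,"ay":0,"az":0},{"x":0,"y":0,"z":3,"ax":0,"ay":0,"az":0},{"x":0,"y":0,"z":3,"ax":0,"ay":0,"az":0},{"x":0,"y":0,"z":3,"ax":0,"ay":0,"az":0},{"x":0,"y":0,"z":3,"ax":0,"ay":0,"az":0},{"x":0,"y":0,"z":3,"ax":0,"ay":0,"az":0},{"x":0,"y":0,"z":3,"ax":0,"ay":0,"az":0}])

```text
clock: 28.15
tool_pos: [0.5273, 0.0301, 0.0169]
ee_rot: [[0.997, -0.0, 0.074], [-0.074, -0.0, 0.997], [-0.0, -1.0, -0.0]]
ft_force: [-0.6, -5.2, -1.0]
grip_width: 0.24
```

```bash
python3 - <<'E'
from h import *
where()
E
```

```text
t 28.15 tip [ -2.6 -11.4  73.4] F [ 5.2268 -0.1648 -0.9873] M [-0.0355 -0.9922 -0.0912] w 0.24 yaw -4.27
```

drive_tool(commands=[{"x":0,"y":0,"z":2,"ax":0,"ay":0,"az":0},{"x":0,"y":0,"z":2,"ax":0,"ay":0,"az":0},{"x":0,"y":0,"z":2,"ax":0,"ay":0,"az":0},{"x":0,"y":0,"z":2,"ax":0,"ay":0,"az":0},{"x":0,"y":0,"z":2,"ax":0,"ay":0,"az":0},{"x":0,"y":0,"z":2,"ax":0,"ay":0,"az":0},{"x":0,"y":0,"z":2,"ax":0,"ay":0,"az":0},{"x":0,"y":0,"z":2,"ax":0,"ay":0,"az":0},{"x":0,"y":0,"z":1,"ax":0,"ay":0,"az":0},{"x":0,"y":0,"z":1,"ax":0,"ay":0,"az":0}], squeeze=15)

```text
clock: 29.15
tool_pos: [0.5287, 0.0479, 0.0169]
ee_rot: [[0.997, -0.0, 0.074], [-0.074, -0.0, 0.997], [-0.0, -1.0, -0.0]]
ft_force: [-1.9, -4.5, -1.6]
grip_width: 0.24
```

```bash
python3 - <<'E'
from h import *
where()
E
```

```text
t 29.15 tip [-20.5 -11.4  73.4] F [ 4.5985 -1.558  -1.5729] M [-0.0925 -0.9978 -0.0998] w 0.24 yaw -4.26
```

Now slow steps towards the stop.

drive_tool(commands=[{"x":0,"y":0,"z":1,"ax":0,"ay":0,"az":0},{"x":0,"y":0,"z":1,"ax":0,"ay":0,"az":0},{"x":0,"y":0,"z":0.5,"ax":0,"ay":0,"az":0},{"x":0,"y":0,"z":0.5,"ax":0,"ay":0,"az":0},{"x":0,"y":0,"z":0.5,"ax":0,"ay":0,"az":0},{"x":0,"y":0,"z":0.5,"ax":0,"ay":0,"az":0},{"x":0,"y":0,"z":0.5,"ax":0,"ay":0,"az":0},{"x":0,"y":0,"z":0.5,"ax":0,"ay":0,"az":0},{"x":0,"y":0,"z":0.5,"ax":0,"ay":0,"az":0},{"x":0,"y":0,"z":0.5,"ax":0,"ay":0,"az":0}])

```text
clock: 30.15
tool_pos: [0.5292, 0.0538, 0.017]
ee_rot: [[0.997, 0.0, 0.074], [-0.074, -0.0, 0.997], [0.0, -1.0, -0.0]]
ft_force: [-1.5, -4.2, -1.7]
grip_width: 0.24
```

```bash
python3 - <<'E'
from h import *
where()
E
```

```text
t 30.15 tip [-26.4 -11.3  73.5] F [ 4.3216 -1.1775 -1.6534] M [-0.0611 -0.9955 -0.1823] w 0.24 yaw -4.26
```

drive_tool(commands=[{"x":0,"y":0,"z":0.5,"ax":0,"ay":0,"az":0},{"x":0,"y":0,"z":0.5,"ax":0,"ay":0,"az":0},{"x":0,"y":0,"z":0.5,"ax":0,"ay":0,"az":0},{"x":0,"y":0,"z":0.5,"ax":0,"ay":0,"az":0},{"x":0,"y":0,"z":0.5,"ax":0,"ay":0,"az":0},{"x":0,"y":0,"z":0.5,"ax":0,"ay":0,"az":0},{"x":0,"y":0,"z":0.5,"ax":0,"ay":0,"az":0},{"x":0,"y":0,"z":0,"ax":0,"ay":0,"az":0},{"x":0,"y":0,"z":0,"ax":0,"ay":0,"az":0},{"x":0,"y":0,"z":0,"ax":0,"ay":0,"az":0}])

```text
clock: 31.15
tool_pos: [0.5294, 0.0571, 0.0169]
ee_rot: [[0.997, -0.0, 0.074], [-0.074, -0.0, 0.997], [-0.0, -1.0, -0.0]]
ft_force: [-1.0, -5.4, -1.7]
grip_width: 0.238
```

```bash
python3 - <<'E'
from h import *
where()
E
```

```text
t 31.15 tip [-29.7 -11.4  73.5] F [ 5.4843 -0.5814 -1.6936] M [-0.0556 -1.0238 -0.1614] w 0.238 yaw -4.27
```

drive_tool(commands=[{"x":0,"y":0,"z":0.5,"ax":0,"ay":0,"az":0},{"x":0,"y":0,"z":0.5,"ax":0,"ay":0,"az":0},{"x":0,"y":0,"z":0.5,"ax":0,"ay":0,"az":0},{"x":0,"y":0,"z":0.5,"ax":0,"ay":0,"az":0},{"x":0,"y":0,"z":0.5,"ax":0,"ay":0,"az":0},{"x":0,"y":0,"z":0.5,"ax":0,"ay":0,"az":0},{"x":0,"y":0,"z":0.5,"ax":0,"ay":0,"az":0},{"x":0,"y":0,"z":0,"ax":0,"ay":0,"az":0},{"x":0,"y":0,"z":0,"ax":0,"ay":0,"az":0},{"x":0,"y":0,"z":0,"ax":0,"ay":0,"az":0}])

```text
clock: 32.15
tool_pos: [0.5291, 0.0575, 0.0164]
ee_rot: [[0.997, -0.002, 0.076], [-0.076, -0.004, 0.997], [-0.002, -1.0, -0.004]]
ft_force: [-1.8, -12.9, -0.8]
grip_width: 0.239
```

```bash
python3 - <<'E'
from h import *
where(); s=camera('top'); cv2.imwrite('pics/t3.png',s[:,:,::-1]); where()
E
```

```text
t 32.15 tip [-30.3 -12.   73.6] F [13.0144 -0.8589 -0.7843] M [-0.0153 -2.7717 -0.0872] w 0.239 yaw -4.39
t 32.2 tip [-30.3 -12.   73.6] F [12.8835  0.2894 -0.4429] M [ 0.0035 -2.7517 -0.1026] w 0.239 yaw -4.39
```

The stop is reached: force rose to 13 N with no more travel. I unhook by easing back 8 mm and then lowering 22 mm.

drive_tool(commands=[{"x":0,"y":0,"z":-2,"ax":0,"ay":0,"az":0},{"x":0,"y":0,"z":-2,"ax":0,"ay":0,"az":0},{"x":0,"y":0,"z":-2,"ax":0,"ay":0,"az":0},{"x":0,"y":0,"z":-1,"ax":0,"ay":0,"az":0},{"x":0,"y":3,"z":0,"ax":0,"ay":0,"az":0},{"x":0,"y":4,"z":0,"ax":0,"ay":0,"az":0},{"x":0,"y":5,"z":0,"ax":0,"ay":0,"az":0},{"x":0,"y":5,"z":0,"ax":0,"ay":0,"az":0},{"x":0,"y":5,"z":0,"ax":0,"ay":0,"az":0},{"x":0,"y":0,"z":0,"ax":0,"ay":0,"az":0}])

```text
clock: 33.2
tool_pos: [0.5286, 0.0537, -0.0059]
ee_rot: [[0.997, -0.001, 0.074], [-0.074, -0.0, 0.997], [-0.001, -1.0, -0.0]]
ft_force: [-0.9, 1.0, -1.9]
grip_width: 0.238
```

```bash
python3 - <<'E'
from h import *
where(); camera('top'); where()
E
```

```text
t 33.2 tip [-26.3 -11.8  50.6] F [-0.9201 -0.9721 -1.8917] M [ 0.1031  0.0176 -0.0281] w 0.238 yaw -4.25
t 33.25 tip [-26.3 -11.6  51. ] F [ 0.6617  0.3033 -1.5206] M [ 0.0491  0.0886 -0.0177] w 0.235 yaw -4.26
```

drive_tool(commands=[{"x":0,"y":0,"z":2,"ax":0,"ay":0,"az":0},{"x":0,"y":0,"z":3,"ax":0,"ay":0,"az":0},{"x":0,"y":0,"z":4,"ax":0,"ay":0,"az":0},{"x":0,"y":0,"z":6,"ax":0,"ay":0,"az":0},{"x":0,"y":0,"z":10,"ax":0,"ay":0,"az":0},{"x":0,"y":0,"z":14,"ax":0,"ay":0,"az":0},{"x":0,"y":0,"z":16,"ax":0,"ay":0,"az":0},{"x":0,"y":0,"z":16,"ax":0,"ay":0,"az":0},{"x":0,"y":0,"z":14,"ax":0,"ay":0,"az":0},{"x":0,"y":0,"z":8,"ax":0,"ay":0,"az":0}])

```text
clock: 34.25
tool_pos: [0.536, 0.1491, -0.0049]
ee_rot: [[0.997, 0.0, 0.072], [-0.072, 0.001, 0.997], [0.0, -1.0, 0.001]]
ft_force: [-0.3, -0.8, -2.1]
grip_width: 0.242
```

drive_tool(commands=[{"x":0,"y":0,"z":4,"ax":0,"ay":0,"az":0},{"x":0,"y":0,"z":0,"ax":0,"ay":0,"az":0},{"x":0,"y":2,"z":0,"ax":0,"ay":0,"az":0},{"x":0,"y":2,"z":0,"ax":0,"ay":0,"az":0},{"x":0,"y":1,"z":0,"ax":0,"ay":0,"az":0},{"x":0,"y":1,"z":0,"ax":0,"ay":0,"az":0},{"x":0,"y":1,"z":0,"ax":0,"ay":0,"az":0},{"x":0,"y":1,"z":0,"ax":0,"ay":0,"az":0},{"x":0,"y":0,"z":0,"ax":0,"ay":0,"az":0},{"x":0,"y":0,"z":0,"ax":0,"ay":0,"az":0}])

```text
clock: 35.25
tool_pos: [0.5364, 0.1505, -0.0131]
ee_rot: [[0.997, 0.0, 0.074], [-0.074, -0.0, 0.997], [0.0, -1.0, -0.0]]
ft_force: [0.6, -0.4, -2.9]
grip_width: 0.238
```

```bash
python3 - <<'E'
from h import *
where(); a=camera('scene')[:,:,::-1]; where(); b=camera('top')[:,:,::-1]
cv2.imwrite('pics/s4.png',a)
A=cv2.resize(a[110:270,90:330],(600,400),interpolation=cv2.INTER_CUBIC); cv2.imwrite('pics/v4.png',A)
E
```

```text
t 35.25 tip [-123.3  -11.3   43.5] F [ 0.3477  0.642  -2.8733] M [0.1156 0.0565 0.0594] w 0.238 yaw -4.26
t 35.3 tip [-123.4  -11.3   43.5] F [ 0.3321 -0.068  -2.2742] M [0.0708 0.072  0.0142] w 0.236 yaw -4.27
```

View pics/v4.png

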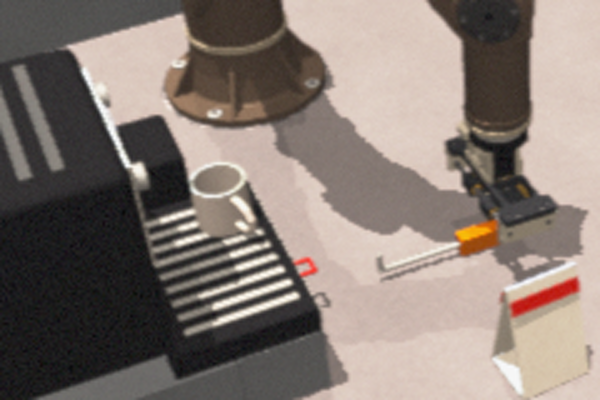

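The picture shows the red eye out in front of the tray at crop (307,267), so the drawer is out. The hook is clear and level just above the counter, and the cup and card are in place. I set the hook down and check the distances numerically.

```bash
python3 - <<'E'
from h import *
im=cv2.imread('pics/s4.png'); hsv=cv2.cvtColor(im,cv2.COLOR_BGR2HSV)
mk=(cv2.inRange(hsv,(0,130,80),(6,255,255))|cv2.inRange(hsv,(172,130,80),(180,255,255)))
k,l,st,c=cv2.connectedComponentsWithStats(mk)
for i in range(1,k):
    if st[i,4]>5 and 200<c[i][0]<230:
        w=np.array([(np.linalg.inv(ST)@[*onz('scene',q[1],q[0],.062),1])[:2]*1e3 for q in np.argwhere(l==i)]); print(c[i],st[i,4],w.min(0),w.max(0))
print('card near',onz('scene',298,258,0),onz('scene',90+495/2.5,110+360/2.5,0))
E
```

```text
[212.5    216.2857] 28 [-35.0711 -32.147 ] [-14.0239  -1.5004]
card near [0.7557 0.0532 0.    ] [0.7256 0.0357 0.    ]
```

drive_tool(commands=[{"x":0,"y":0.5,"z":0,"ax":0,"ay":0,"az":0},{"x":0,"y":0.5,"z":0,"ax":0,"ay":0,"az":0},{"x":0,"y":0.5,"z":0,"ax":0,"ay":0,"az":0},{"x":0,"y":0.5,"z":0,"ax":0,"ay":0,"az":0},{"x":0,"y":0,"z":0,"ax":0,"ay":0,"az":0},{"x":0,"y":0,"z":0,"ax":0,"ay":0,"az":0},{"x":0,"y":0,"z":0,"ax":0,"ay":0,"az":0},{"x":0,"y":0,"z":0,"ax":0,"ay":0,"az":0},{"x":0,"y":0,"z":0,"ax":0,"ay":0,"az":0},{"x":0,"y":0,"z":0,"ax":0,"ay":0,"az":0}])

```text
clock: 36.35
tool_pos: [0.5364, 0.1505, -0.015]
ee_rot: [[0.997, 0.0, 0.074], [-0.074, 0.0, 0.997], [0.0, -1.0, 0.0]]
ft_force: [0.1, -0.1, -0.3]
grip_width: 0.237
```

The hook is on the counter (its weight is gone from the wrist force), and the eye front at station x of about -35 to -38 matches the fully-out position. I release and lift away.

drive_tool(commands=[{"x":0,"y":0,"z":0,"ax":0,"ay":0,"az":0},{"x":0,"y":0,"z":0,"ax":0,"ay":0,"az":0},{"x":0,"y":0,"z":0,"ax":0,"ay":0,"az":0},{"x":0,"y":0,"z":0,"ax":0,"ay":0,"az":0},{"x":0,"y":0,"z":0,"ax":0,"ay":0,"az":0},{"x":0,"y":0,"z":0,"ax":0,"ay":0,"az":0},{"x":0,"y":0,"z":0,"ax":0,"ay":0,"az":0},{"x":0,"y":0,"z":0,"ax":0,"ay":0,"az":0},{"x":0,"y":0,"z":0,"ax":0,"ay":0,"az":0},{"x":0,"y":0,"z":0,"ax":0,"ay":0,"az":0}], jaw=0.3)

```text
clock: 37.35
tool_pos: [0.5364, 0.1505, -0.0151]
ee_rot: [[0.997, 0.0, 0.074], [-0.074, -0.0, 0.997], [0.0, -1.0, -0.0]]
ft_force: [-0.1, -0.8, -0.3]
grip_width: 0.649
```

drive_tool(commands=[{"x":0,"y":-2,"z":0,"ax":0,"ay":0,"az":0},{"x":0,"y":-5,"z":0,"ax":0,"ay":0,"az":0},{"x":0,"y":-10,"z":0,"ax":0,"ay":0,"az":0},{"x":0,"y":-15,"z":0,"ax":0,"ay":0,"az":0},{"x":0,"y":-20,"z":0,"ax":0,"ay":0,"az":0},{"x":0,"y":-20,"z":5,"ax":0,"ay":0,"az":0},{"x":0,"y":-20,"z":10,"ax":0,"ay":0,"az":0},{"x":0,"y":-15,"z":10,"ax":0,"ay":0,"az":0},{"x":0,"y":-10,"z":0,"ax":0,"ay":0,"az":0},{"x":0,"y":0,"z":0,"ax":0,"ay":0,"az":0}])

```text
clock: 38.35
tool_pos: [0.539, 0.1757, 0.1039]
ee_rot: [[0.997, 0.003, 0.074], [-0.074, 0.001, 0.997], [0.003, -1.0, 0.001]]
ft_force: [-0.0, -0.2, 0.0]
grip_width: 0.645
```

```bash
python3 - <<'E'
from h import *
s=r.get_state(); print(s['clock'],s['tool_pos'],s['grip_width'],s['ft_force'])
a=camera('scene')[:,:,::-1]; cv2.imwrite('pics/s5.png',a)
o=cv2.imread('pics/s_open.png')
cv2.imwrite('pics/v5.png',cv2.resize(a[110:270,90:330],(750,500),interpolation=cv2.INTER_CUBIC))
E
```

```text
38.35 [0.539  0.1757 0.1039] 0.645145548807114 [-0.0377 -0.2423  0.0144]
```

View pics/v5.png

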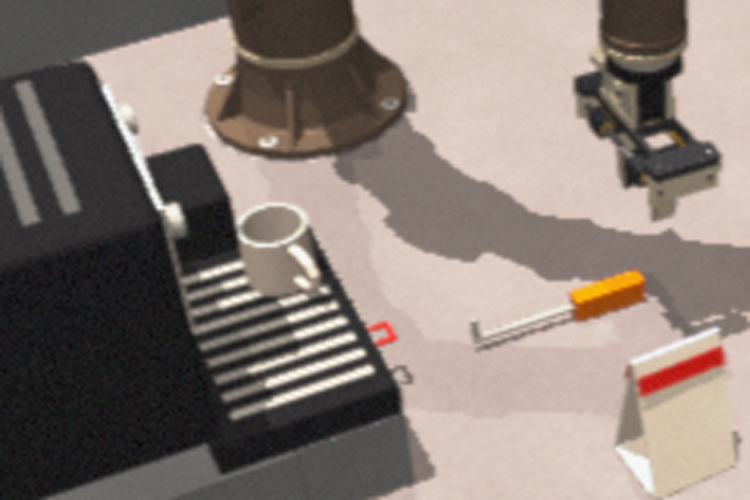

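The picture shows the hook lying flat with its handle at crop (608,295). Its tip at (475,330) is well clear of the protruding red eye at (383,333). The cup and card are untouched and the gripper is clear, so I hand in.

```bash
python3 -c "
from station import r
print(r.close_job())"
```

```text
the job is handed in; nothing more can be done
None
```

I hooked the red eye, drew the grounds drawer out to its stop and laid the hook flat on the counter. The job was handed in at about 38 s of the 70 allowed, and it reported no verdict.

**How it went**
- **Hook:** I took the hook nearest the base, 0.55 m away; the other three were 0.73 m or more.
- **Finding the eye:** I swept the tip sideways under the tray until it touched the eye. The first side contact put the eye's centre about 11.5 mm to the -y side of the tray's middle.
- **Drawing it out:** I raised the tip through the hole and pulled with about 5 N. At the stop the force rose to about 13 N with no more travel. I then eased back, lowered the tip, withdrew and released the hook.

**Last checks**
- **Drawer:** The eye's front measured about 35 mm in front of the tray edge, against 38 mm expected when fully out. That difference is within camera accuracy.
- **Hook:** It lies flat, its tip about 85 mm from the eye, and the wrist force read near zero after I let go.
- **Other things:** The cup and card look unmoved in the last picture. The tamper was outside that crop, so I did not check it at the end; the arm stayed away from it.

**What failed or disagreed**
- **First grasp:** It slipped off, although the hook stayed where it lay. The fingertips seem to be about 15–20 mm higher than the reported TCP. I went lower while watching the force, and the second grasp held.
- **Calibration:** The wrist and top cameras disagreed by about 5 mm on the hook's position. I relied on the fixed cameras and on touch.

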